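# Lift the split retaining ring off the sight-glass holder with the hook pick

## Robot

A 7-joint arm with a two-finger parallel gripper is mounted at the origin on a cart in front of the work surface, level with it; the furniture and walls round the work are solid. World frame = base frame: x ahead of the robot, y to its left, z up, the work surface at z = 0. Lengths are in mm, angles in rad, forces in N, time in s.
With the tool pointing down it reaches from about 400 to 875 mm from the base axis. Payload 4.4 kg.
Tool frame: the origin (TCP) lies at the very end of the fingers, on their centre line; the grasp point (between the pads) lies ctrl.grip_point_offset behind it (ctrl.grip_point_offset is the distance from the TCP to the grasp point, in mm); z points along the fingers, y is the line along which they close (so a half turn about z gives the same grasp; the last joint's range is limited). The gripper opens to 85 mm and grips with 20 to 120 N. Pads are 22 mm wide; open, the fingers measure 114 mm over their backs; the gripper's body (76 mm by 85 mm) begins 54 mm behind the grasp point. The pads swing forward as they close: fully open they stand 13 mm farther back than shut.
Start: joints at [-1.238, 0.628, 0.038, 1.517, -0.027, 0.996, -0.02], TCP at [252.381, 599.017, 231.313] pointing down, gripper open.
Joint ranges: [-3.06, 3.06], [-0.37, 2.12], [-1.25, 1.32], [0.18, 2.47], [-1.1, 4.24], [0.23, 1.98], [-2.94, 2.94]. Speed limits (rad/s): [2.57, 2.57, 3.14, 3.14, 3.14, 3.14, 3.14].

## Interface

Orientations are given as [roll, pitch, yaw] about the fixed x, y, z axes, in that order (R = Rz(yaw) Ry(pitch) Rx(roll)).
In Python, from cell import read_state, cams, ctrl, models gives the robot as it stands. The module is installed in compiled form; this text tells all that it offers.
- The arm moves only by the shell command python3 -m creep, which reads ROWS from standard input. ROWS is a JSON list of rows, 1 to 12 of them, each of 7 numbers: dx, dy, dz in mm, then a rotation vector rx, ry, rz in rad, then the finger opening in mm; each row shifts and turns the commanded pose from where the row before left it, along the tool's axes as they then stand; what a row does not reach is not made up. A row lasts 1/10 s, in which the tool goes at most 50 mm and 0.15 rad, less where a joint would pass 70% of its speed; a pose out of reach is approached as far as the arm can. The fingers move at their own pace and stop on an object; the grip force is fixed at half the most. Time passes only in rows, so rows that do not move let the fingers close. It prints the time, the measured TCP pose, the force, the opening and the grip force at its end. Input that does not fit is refused with a message, and nothing moves.
- read_state(): the state, without advancing time (a new reading comes with each control period).
- cams.get_image(name): name is "scene" or "side" or "wrist"; returns (picture, depth): 420x560x3 uint8, blue, green, red; 420x560 float32, mm along the optical axis (not along the pixel's ray), 0 where there is no reading.
- cams.calibration(name): a dict with "fx", "fy", "cx", "cy" (pixels), "k1" (the pictures are not rectified: a ray, as slopes to the right and down, at radius r is drawn at 1 + k1 r^2 times it, then the intrinsics apply), "rvec" (rotation vector, rad) and "tvec" (3), from world to camera coordinates, as OpenCV has them; the wrist camera has in their place "hand_eye" (4x4, takes a point from camera to tool coordinates, whose origin is the TCP and whose axes are the flange's). Camera axes: x right, y down, z forward; pixel columns grow to the right and rows downward; lengths in mm; the calibration is good to about 2 mm. A picture is of the moment at which its call begins: read the wrist's pose just before it. calibration takes no time and is no camera call.
- ctrl.finish_job(): hands the job in; it is judged then, once.
Trained networks look in the newest picture that a camera, given by its name, has taken for a name from the list of things; names that differ only in an ending like _2 or _b are one class to them, and where a whole thing is asked for, a point or a joint stands for the part that bears it (a point fixed in the world has none). Each returns a list of dicts, best first, with "confidence" (0 to 1); they miss things now and then, are a little off and sometimes report something else, mostly with a low value. They report only what shows in the picture. A call takes as long as a camera call. They do not tell look-alikes from the thing itself.
- models.search_frame(thing, camera): "extent" ([left, top, right, bottom] in pixels, round what is visible of it).
- models.mark_of(thing, camera): "position" ([column, row] in pixels: a listed point, or the origin of a listed thing).
The state is a dict: "clock": time; "qpos": joint angles; "qd": joint speeds; "tau": joint torques, N m; "eef_pos": TCP position; "tool_rot": TCP orientation; "force": force on the tool from outside, world axes, zero at the start; "torque": the same for the moment, N m; "width": finger opening in mm; "gripper_force": force on a finger pad.
Only numpy, scipy, OpenCV 4.12 (cv2) and the standard library are available. Lean on these libraries where they do the work, as an engineer would, in place of code of your own. Each camera call takes 0.05 s, during which the arm holds its last target. There are 200 camera calls.

## Task

Take the hook pick from its stand, get its foot under one end of the split retaining ring in the sight-glass holder and gently lift that end up past its snap nose, without bearing on the glass or forcing anything. Then put the pick back upright in its stand, take the ring out of the holder by hand and lay it flat in the steel dish; leave the jar, the timer and the stirring bar where they are.

Things in the scene. Friction and masses are not known exactly. Their poses are not given: they have to be found in the camera images.
- holder: Sight-glass holder, fixed: aluminium base plate 150 (x) by 120 (y) by 14 mm with a round bore, radius 42.5 mm, on it. Origin: centre of the plate's underside, under the bore's axis; x runs from its open front (-x, roughly facing the robot) to its back. The ring's seat is 19 mm up. A fixed lip at the back (within 32 degrees of +x) overhangs the ring's outer 3 mm, with 1.4 mm play above it
- pry_floor (a point): Plate top at the holder's open front: 56 mm from the bore's axis towards -x, 14 mm above the holder's origin. Wall and seat are cut away within 36 degrees of -x, so this flat surface runs from the plate's front edge under both ring ends, with 5 mm of height below them, to the bare edge of the glass
- nose_a (a point): Top of the snap nose on the bore wall 45 degrees from the holder's -x, on its +y side; 8 mm wide, top 31 mm above the holder's origin, overhanging the ring's outer edge by about 2.5 mm, its underside sloping. The other nose is its mirror image on the -y side
- window: Fragile round glass in the middle of the bore, 65 mm across, fixed in the holder, top 18.5 mm above the holder's origin; its edge lies 1.5 mm inside the ring's inner edge and is bare in the cut-away. Origin: centre of its underside
- ring: Split retaining ring of plain steel, flat, 84 mm outside and 68 mm inside diameter, 8 mm wide radially, 4 mm thick, 60 g. Origin: centre of its underside. Its 15 mm gap is on its own -x side, at the holder's front. The arms beside the gap spring inward in its plane, by 3 mm at most. Once freed, it still sits under the back lip and comes out when drawn forward (holder -x) and up
- end_a (a point): In the ring on the holder's +y side of the gap, 3 mm from the tip, 2 mm above the underside, 38 mm from the ring's centre. When lifted it rises 4 to 5 mm freely, wedges on the noses and snaps over them at about 8 mm and 2 to 7 N; the ring then stays tilted on the noses with both ends about 12 mm above their first height
- end_b (a point): The same on the holder's -y side of the gap
- pick: Hook pick, 70 g, upright in the stand: grey square handle 16 x 16 mm, 5 to 60 mm above the origin, flats along its x and y; collar 26 mm square, 5 mm thick, below it; under that a slippery polished blade 6 mm square with a flat foot at its lower end, 3.4 mm thick, 6 mm wide, pointing to +x and reaching 7 mm beyond the blade's face. Origin: centre of the collar's underside; z up the handle
- stand: Grey plastic stand, fixed: foot 90 x 70 mm, 60 mm square top plate 70 mm up with a hole 18 (x) by 10 (y) mm, centred 3.5 mm to +x of the origin. Origin: centre of the underside. The pick rests by its collar on the top plate, blade through the hole, its x along the stand's x, its origin 70 mm straight above the stand's origin
- dish: Shallow round steel parts dish, fixed, 152 mm across, 13 mm high, floor 3 mm up, about 140 mm clear across the floor. Origin: centre of its underside
- jar: Small sample jar with a screw lid, 50 mm across, 55 mm high, behind the holder; bystander. Origin: centre of its underside
- timer: Flat bench timer 62 x 62 x 20 mm, behind the holder to the right; bystander. Origin: centre of its underside
- stirrer_bar: White stirring bar 35 x 8 mm, near the front edge; bystander. Origin: its underside
- pick_grip (a point): Middle of the pick's handle, 34 mm above its origin, a good place to grip. The blade's length is adjustable and differs each time: the foot's underside lies 40 to 58 mm below the origin, firmly clamped. The foot has only 1.6 mm of slack in height under the ring ends, so find the plate top by touch. With the blade's face against the ring's outer edge the foot ends 1.5 mm short of the glass
Not all that is in view belongs to the job. Leave any yellow look-alike of the pick alone.

How it is judged (in metres and radians):
On the way, in this order (a step that is already met when the one before it is completed fails the run):
1. the pick bears on the ring and has begun to raise an end, no finger on the ring (contact force between the fingers and ring below 0.1 N and contact force between pick and ring above 1 N and z of any of end_a, end_b in the frame of holder above 0.023 m).
2. a ring end has snapped up past its nose (9 mm up or more), no finger on the ring (contact force between the fingers and ring below 0.1 N and z of any of end_a, end_b in the frame of holder above 0.03 m), for 0.1 s.
3. the ring is held in the fingers, clear of the holder (z of ring in the frame of holder above 0.035 m and contact force between the fingers and ring above 0.3 N and contact force between ring and holder below 0.05 N), for 0.1 s.
At the end, for the whole second after the job is handed in: The ring lies flat (within about 5 degrees) and still on the dish's floor, wholly inside its rim, right way up; the pick stands upright in its stand on its collar (origin within 8 mm of the stand's axis, not more than 4 mm above its seated height); both released (horizontal distance between ring and dish below 0.032 m and z of ring in the frame of dish below 0.008 m and angle between ring's own z axis and vertical below 0.08 rad and linear speed of each of ring, pick below 0.02 m/s and horizontal distance between pick and stand below 0.008 m and z of pick in the frame of stand below 0.074 m and angle between pick's own z axis and vertical below 0.12 rad); the robot touches nothing.
It fails at once if the pick or a finger bears on the glass with more than 4 N (contact force between any of pick, the fingers and window above 4 N).
It fails at once if the pick is pressed on the holder with more than 25 N (contact force between pick and holder above 25 N).
It fails at once if the pick forces the ring with more than 12 N (contact force between pick and ring above 12 N).
It fails at once if the jar, the timer or the stirring bar is shifted by more than 20 mm (distance of any of jar, timer, stirrer_bar from where it was at the start of the episode above 0.02 m).
It also fails if it takes over 64 s, if anything falls off the work surface, if the arm or the gripper's body presses on something with over 40 N, if the wrist force passes 120 N, or if a joint passes its speed limit or range.

## Working session

There is one attempt and no reset: what is moved stays moved. The work goes in short steps, Python scripts to look and compute and a shell command to move; the robot and the scene stay as the last step left them, time stands still between calls to the robot, and variables do not carry over. Pictures are saved under pics/ and viewed, at most 10 in all, crops included, and the job is handed in when it is done.

```bash
mkdir -p pics
cat > h.py <<'E'
import numpy as np, cv2
from scipy.spatial.transform import Rotation as R
from cell import read_state, cams, ctrl, models
def und(px,c):
    K=np.array([[c['fx'],0,c['cx']],[0,c['fy'],c['cy']],[0,0,1.]])
    p=cv2.undistortPoints(np.array([[px]],float),K,np.array([c['k1'],0,0,0,0.]))
    return np.r_[p[0,0],1]
def cam_pose(name,st=None):
    c=cams.calibration(name)
    if 'hand_eye' in c:
        st=st or read_state(); H=np.array(c['hand_eye'])
        T=np.eye(4);T[:3,:3]=R.from_euler('xyz',st['tool_rot']).as_matrix();T[:3,3]=st['eef_pos']
        M=T@H; return c,M[:3,:3],M[:3,3]
    Rm=R.from_rotvec(np.ravel(c['rvec'])).as_matrix(); return c,Rm.T,-Rm.T@np.ravel(c['tvec'])
def at_z(name,px,z,st=None):
    c,Rw,o=cam_pose(name,st); d=Rw@und(px,c); return o+d*(z-o[2])/d[2]
def at_depth(name,px,dep,st=None):
    c,Rw,o=cam_pose(name,st); return o+Rw@und(px,c)*dep
def proj(name,P,st=None):
    c,Rw,o=cam_pose(name,st); p=(np.atleast_2d(P)-o)@Rw; s=p[:,:2]/p[:,2:]; r2=(s**2).sum(1,keepdims=True)
    return s*(1+c['k1']*r2)*[c['fx'],c['fy']]+[c['cx'],c['cy']]
E
python3 - <<'E'
from h import *
st=read_state(); print({k:np.round(v,3).tolist() for k,v in st.items()}, ctrl.grip_point_offset)
ims=[]
for n in ['scene','side','wrist']:
    im,d=cams.get_image(n); cv2.imwrite(f'pics/{n}0.png',im); np.save(f'{n}0.npy',d)
    c,Rw,o=cam_pose(n,st); print(n,np.round(o),np.round(Rw[:,2],2),c['fx'],c['k1'])
    if n!='wrist':
      for t in ['holder','ring','pick','stand','dish','jar','timer','stirrer_bar','end_a','end_b','nose_a','pick_grip','pry_floor','window']:
        m=models.mark_of(t,n); print(t,[(np.round(q['position']).tolist(),round(q['confidence'],2)) for q in m[:3]])
E
```

```text
{'clock': 0.0, 'qpos': [-1.238, 0.629, 0.038, 1.518, -0.027, 0.996, -0.02], 'qd': [0.001, 0.001, 0.001, 0.001, -0.0, -0.001, -0.0], 'tau': [-0.001, -56.34, 1.226, -19.345, 0.011, 0.011, -0.0], 'eef_pos': [252.158, 598.416, 230.392], 'tool_rot': [-3.14, 0.0, 2.743], 'force': [-0.001, -0.089, 0.176], 'torque': [0.012, -0.009, 0.011], 'gripper_force': 0.0, 'width': 84.751} 18.700000000000003
scene [ 162. -523.  621.] [ 0.44  0.63 -0.63] 418.4524514994717 -0.03703723635445401
holder []
ring [([284.0, 231.0], 0.58)]
pick [([361.0, 320.0], 0.76), ([291.0, 321.0], 0.73)]
stand [([355.0, 337.0], 0.68)]
dish [([189.0, 190.0], 0.66)]
jar [([280.0, 183.0], 0.92), ([362.0, 317.0], 0.72)]
timer [([392.0, 258.0], 0.88)]
stirrer_bar [([197.0, 229.0], 0.59)]
end_a [([270.0, 232.0], 0.61), ([265.0, 225.0], 0.38)]
end_b [([270.0, 232.0], 0.61), ([265.0, 225.0], 0.38)]
nose_a [([267.0, 215.0], 0.71)]
pick_grip [([365.0, 302.0], 0.92), ([291.0, 302.0], 0.58)]
pry_floor [([260.0, 232.0], 0.86), ([189.0, 192.0], 0.73)]
window [([286.0, 230.0], 0.8)]
side [ 342. -720.  600.] [ 0.22  0.8  -0.56] 404.2317522612316 0.019501453763425127
holder [([281.0, 235.0], 0.66)]
ring [([282.0, 226.0], 0.72), ([272.0, 212.0], 0.52)]
pick [([247.0, 289.0], 0.58), ([298.0, 306.0], 0.56)]
stand [([299.0, 326.0], 0.6)]
dish [([223.0, 191.0], 0.66)]
jar [([305.0, 188.0], 0.73), ([281.0, 225.0], 0.38), ([298.0, 328.0], 0.18)]
timer [([363.0, 274.0], 0.73)]
stirrer_bar [([216.0, 220.0], 0.45)]
end_a [([223.0, 190.0], 0.72), ([268.0, 220.0], 0.41), ([264.0, 230.0], 0.39)]
end_b [([223.0, 190.0], 0.72), ([268.0, 220.0], 0.41), ([264.0, 230.0], 0.39)]
nose_a [([271.0, 213.0], 0.69)]
pick_grip [([301.0, 289.0], 0.7), ([246.0, 280.0], 0.64)]
pry_floor [([260.0, 226.0], 0.93)]
window [([286.0, 228.0], 0.9)]
wrist [184. 626. 374.] [ 0.26 -0.11 -0.96] 322.7017445002623 0.0041920700223138565
```

Run:
```python
from h import *
im=cv2.imread('pics/scene0.png'); c=im[160:370,150:430]; a=cv2.resize(c,None,fx=2.85,fy=2.85,interpolation=cv2.INTER_CUBIC); cv2.imwrite('pics/scene_crop.png',a[:600,:800])
```

```text
(no output)
```

View pics/scene_crop.png

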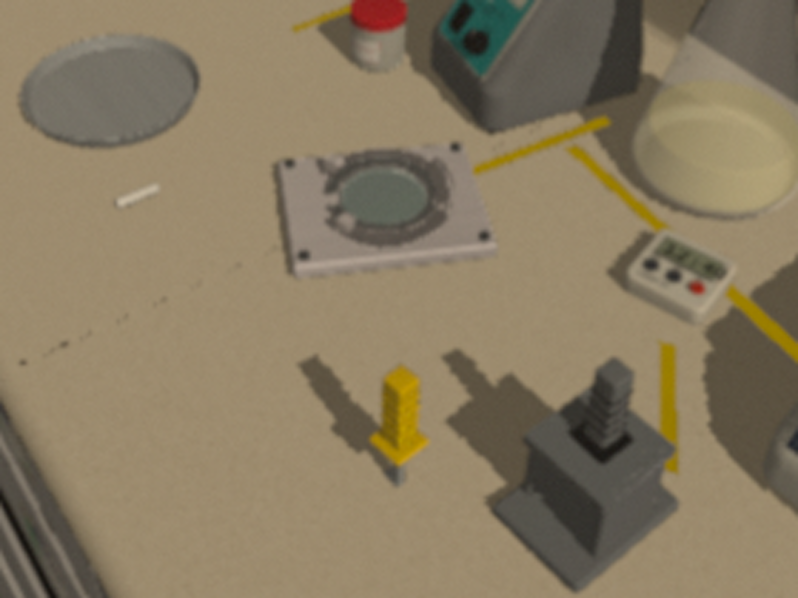

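Run:
```python
from h import *
for n,L in {'scene':dict(pick=[(361,320),70],pick2=[(291,321),70],grip=[(365,302),104],grip2=[(291,302),104],stand=[(355,337),0],dish=[(189,190),0],jar=[(280,183),0],timer=[(392,258),0],bar=[(197,229),0],win=[(286,230),18],pry=[(260,232),14],ring=[(284,231),19],nose=[(267,215),31]),
 'side':dict(pick=[(298,306),70],pick2=[(247,289),70],grip=[(301,289),104],grip2=[(246,280),104],stand=[(299,326),0],dish=[(223,191),0],jar=[(305,188),0],timer=[(363,274),0],bar=[(216,220),0],win=[(286,228),18],pry=[(260,226),14],ring=[(282,226),19],holder=[(281,235),0],nose=[(271,213),31])}.items():
    d=np.load(n+'0.npy')
    for k,(p,z) in L.items():
        print(n,k,np.round(at_z(n,p,z)).tolist(),np.round(at_depth(n,p,d[p[1],p[0]])).tolist())
```

```text
scene pick [491.0, -271.0, 70.0] [488.0, -273.0, 75.0]
scene pick2 [400.0, -210.0, 70.0] [410.0, -196.0, 45.0]
scene grip [499.0, -265.0, 104.0] [492.0, -271.0, 114.0]
scene grip2 [405.0, -201.0, 104.0] [413.0, -191.0, 88.0]
scene stand [501.0, -259.0, 0.0] [496.0, -262.0, 9.0]
scene dish [445.0, 284.0, 0.0] [444.0, 281.0, 2.0]
scene jar [648.0, 182.0, 0.0] [641.0, 173.0, 8.0]
scene timer [690.0, -163.0, 0.0] [675.0, -173.0, 18.0]
scene bar [399.0, 143.0, 0.0] [397.0, 137.0, 5.0]
scene win [548.0, 14.0, 18.0] [548.0, 14.0, 17.0]
scene pry [501.0, 43.0, 14.0] [500.0, 43.0, 15.0]
scene ring [542.0, 13.0, 19.0] [543.0, 15.0, 17.0]
scene nose [533.0, 65.0, 31.0] [533.0, 65.0, 31.0]
side pick [494.0, -268.0, 70.0] [493.0, -272.0, 74.0]
side pick2 [419.0, -204.0, 70.0] [421.0, -190.0, 55.0]
side grip [501.0, -263.0, 104.0] [498.0, -271.0, 112.0]
side grip2 [416.0, -216.0, 104.0] [420.0, -190.0, 79.0]
side stand [501.0, -254.0, 0.0] [488.0, -293.0, 50.0]
side dish [441.0, 252.0, 0.0] [441.0, 250.0, 2.0]
side jar [666.0, 200.0, 0.0] [654.0, 167.0, 22.0]
side timer [673.0, -163.0, 0.0] [663.0, -179.0, 17.0]
side bar [403.0, 120.0, 0.0] [402.0, 118.0, 1.0]
side win [556.0, 14.0, 18.0] [555.0, 11.0, 21.0]
side pry [499.0, 45.0, 14.0] [499.0, 44.0, 15.0]
side ring [548.0, 23.0, 19.0] [548.0, 20.0, 21.0]
side holder [543.0, 14.0, 0.0] [536.0, -11.0, 21.0]
side nose [533.0, 67.0, 31.0] [532.0, 64.0, 33.0]
```

The scene shows the grey handle at full-frame pixel (363,302), seated in the grey stand. That is the pick. The yellow handle at (291,310) has no stand and is the look-alike, so I will leave it alone. The holder is at (284,232), the dish at (189,190), the jar at (281,172), the timer at (390,256) and the bar at (198,229). Next I move the wrist camera over the holder.

```bash
echo '[[-36,-33,0,0,0,0,85],[-36,-33,0,0,0,0,85],[-36,-33,0,0,0,0,85],[-36,-33,0,0,0,0,85],[-36,-33,0,0,0,0,85],[-36,-33,0,0,0,0,85],[-36,-33,0,0,0,0,85],[-36,-33,0,0,0,0,85],[-36,-33,0,0,0,0,85],[-36,-33,0,0,0,0,85],[-36,-33,0,0,0,0,85],[-36,-33,0,0,0,0,85]]' | python3 -m creep | tail -3; echo '[[-32,-30,0,0,0,-0.133,85],[0,0,0,0,0,-0.133,85],[0,0,0,0,0,-0.133,85],[0,0,0,0,0,0,85]]' | python3 -m creep | tail -5
python3 - <<'E'
from h import *
st=read_state(); print(st['eef_pos'],st['tool_rot'],st['clock'],st['qpos'])
im,d=cams.get_image('wrist'); cv2.imwrite('pics/w1.png',im); np.save('w1.npy',d)
import pickle; pickle.dump(st,open('w1.pkl','wb'))
for t,z in dict(holder=0,ring=19,window=18,end_a=21,nose_a=31,pry_floor=14).items():
    for q in models.mark_of(t,'wrist')[:3]:
        p=q['position']; print(t,np.round(p),round(q['confidence'],2),np.round(at_z('wrist',p,z,st),1),np.round(at_depth('wrist',p,d[int(p[1]),int(p[0])],st),1))
E
```

```text
force: [1.3, 1.0, -0.2]
width: 84.7
gripper_force: 0.0
eef_pos: [514.7, 25.8, 231.4]
tool_rot: [3.141, 0.0, 3.141]
force: [-0.1, 0.4, 0.6]
width: 84.7
gripper_force: 0.0
[514.69741493  25.77612389 231.35993591] [3.14110856e+00 1.77222250e-04 3.14108810e+00] 3.15 [-0.08813094  0.43597418 -0.0227497   1.88895001  0.01254737  0.81657784
  1.45294905]
holder [271. 208.] 0.76 [547.8  18.3   0. ] [542.2  18.7  19.6]
ring [273. 207.] 0.35 [540.7  20.9  19. ] [540.6  20.9  19.3]
window [269. 211.] 0.58 [545.6  16.1  18. ] [545.   16.2  20.3]
end_a [277. 178.] 0.82 [507.   25.3  21. ] [507.   25.3  20.7]
nose_a [310. 204.] 0.93 [533.5  61.8  31. ] [533.2  61.7  32. ]
pry_floor [295. 168.] 0.59 [496.6  45.7  14. ] [496.5  45.6  14.8]
pry_floor [273. 207.] 0.17 [542.8  20.6  14. ] [540.9  20.7  20.8]
```

View pics/w1.png

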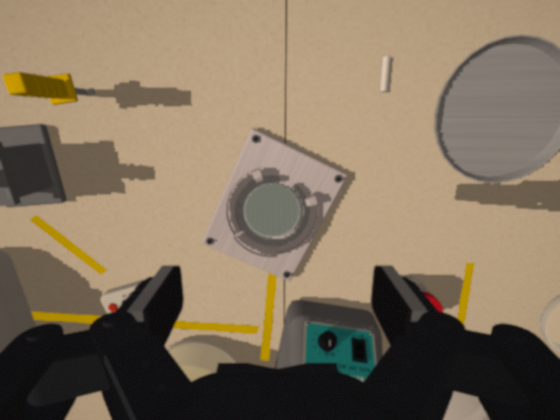

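Run:
```python
from h import *
import pickle
st=pickle.load(open('w1.pkl','rb')); im=cv2.imread('pics/w1.png'); d=np.load('w1.npy')
# rectify to top-down at z=14, 0.5 mm/px: rows along world x, cols along y
xs=np.arange(440,650,.5); ys=np.arange(-90,120,.5)
X,Y=np.meshgrid(xs,ys,indexing='ij')
def rect(z): 
    p=proj('wrist',np.c_[X.ravel(),Y.ravel(),np.full(X.size,z)],st).astype(np.float32)
    return p[:,0].reshape(X.shape),p[:,1].reshape(X.shape)
a=cv2.remap(im,*rect(14),cv2.INTER_CUBIC); dd=cv2.remap(d,*rect(14),cv2.INTER_NEAREST)
hsv=cv2.cvtColor(a,cv2.COLOR_BGR2HSV)
m=((hsv[...,1]<45)&(hsv[...,2]>90)).astype(np.uint8)
m=cv2.morphologyEx(m,cv2.MORPH_OPEN,np.ones((5,5)))
cs=max(cv2.findContours(m,cv2.RETR_EXTERNAL,cv2.CHAIN_APPROX_NONE)[0],key=cv2.contourArea)
r=cv2.minAreaRect(cs); b=cv2.boxPoints(r); print(r[1][0]/2,r[1][1]/2, r[2]); print([(440+q[1]/2,-90+q[0]/2) for q in b], 440+r[0][1]/2,-90+r[0][0]/2)
cv2.drawContours(a,[b.astype(int)],0,(0,0,255),1)
a=cv2.resize(a[60:360,60:360],None,fx=2,fy=2,interpolation=cv2.INTER_CUBIC); cv2.imwrite('pics/w1r.png',a)
```

```text
116.53254699707031 146.41383361816406 25.53743553161621
[(np.float32(585.5595), np.float32(-64.31732)), (np.float32(453.44974), np.float32(-1.1982117)), (np.float32(503.687), np.float32(103.949554)), (np.float32(635.79675), np.float32(40.830444))] 544.6232452392578 19.816116333007812
```

View pics/w1r.png

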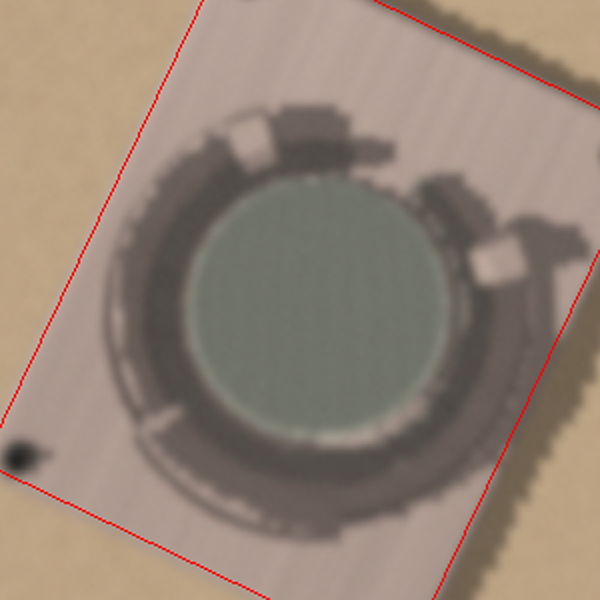

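```bash
echo '[[10,42,0,0,0,0,85],[8,42,0,0,0,0,85],[8,42,0,0,0,0,85],[8,42,0,0,0,0,85],[8,42,0,0,0,0,85],[8,42,0,0,0,0,85],[8,30,0,0,0,0,85],[0,0,0,0,0,0,85],[0,0,0,0,0,0,85]]' | python3 -m creep | tail -5
python3 - <<'E'
from h import *
import pickle
st=read_state(); im,d=cams.get_image('wrist'); cv2.imwrite('pics/w2.png',im); np.save('w2.npy',d); pickle.dump(st,open('w2.pkl','wb'))
print(np.round(st['eef_pos'],1),st['clock'])
for t,z in dict(stand=0,pick=70,pick_grip=104).items():
    for q in models.mark_of(t,'wrist')[:3]:
        p=q['position']; print(t,np.round(p),round(q['confidence'],2),np.round(at_z('wrist',p,z,st),1),np.round(at_depth('wrist',p,d[int(p[1]),int(p[0])],st),1))
E
```

```text
eef_pos: [456.0, 308.8, 231.1]
tool_rot: [-3.141, -0.0, -3.14]
force: [0.2, -1.0, 0.7]
width: 84.9
gripper_force: 0.0
[456.  308.8 231.1] 4.4
pick [187. 327.] 0.73 [605.6 209.8  70. ] [634.6 197.1  30.4]
pick_grip [ 36. 260.] 0.36 [509.4  88.2 104. ] [548.9  19.9  19.9]
```

View pics/w2.png

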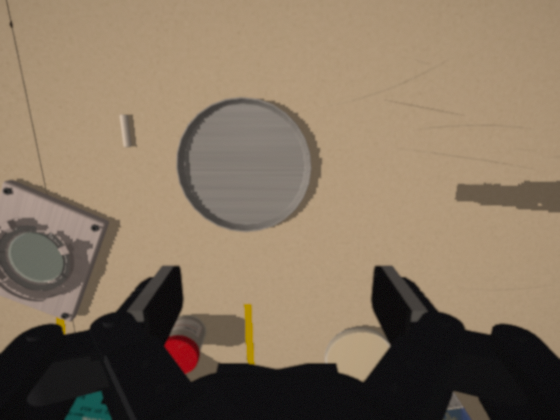

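The rectified view shows the plate with its long axis at yaw ≈ -0.446 and its centre at ≈ (545,19.5). The noses are at crop pixels (253,140) and (497,262), which puts the gap at upper right, and the midpoint of the noses agrees with that yaw. My last move went the wrong way in y, but it gave a view of the dish at (246,164). I'm moving on to the stand now.

```bash
echo '[[0,-48,0,0,0,0,85],[0,-48,0,0,0,0,85],[0,-48,0,0,0,0,85],[0,-48,0,0,0,0,85],[0,-48,0,0,0,0,85],[0,-48,0,0,0,0,85],[0,-48,0,0,0,0,85],[0,-48,0,0,0,0,85],[0,-48,0,0,0,0,85],[0,-48,0,0,0,0,85],[0,-48,0,0,0,0,85],[0,-46,0,0,0,0,85]]' | python3 -m creep | tail -5;echo '[[0,0,0,0,0,0,85]]' | python3 -m creep >/dev/null
python3 - <<'E'
from h import *
import pickle
st=pickle.load(open('w2.pkl','rb')); im=cv2.imread('pics/w2.png')
e=[]
for p in [(246,97),(246,231),(178,163),(313,166)]: e.append(at_z('wrist',p,12,st)[:2])
print('dish',np.round(e,1),np.mean([e[2],e[3]],0),np.mean([e[0],e[1]],0))
st=read_state(); im,d=cams.get_image('wrist'); cv2.imwrite('pics/w3.png',im); np.save('w3.npy',d); pickle.dump(st,open('w3.pkl','wb'))
print(np.round(st['eef_pos'],1),st['clock'])
for t,z in dict(stand=0,pick=70,pick_grip=104).items():
    for q in models.mark_of(t,'wrist')[:3]:
        p=q['position']; print(t,np.round(p),round(q['confidence'],2),np.round(at_z('wrist',p,z,st),1),np.round(at_depth('wrist',p,d[int(p[1]),int(p[0])],st),1))
# top-plate / handle from the depth cloud
v,u=np.mgrid[0:420:1,0:560:1]
c,Rw,o=cam_pose('wrist',st)
K=np.array([[c['fx'],0,c['cx']],[0,c['fy'],c['cy']],[0,0,1.]])
n=cv2.undistortPoints(np.c_[u.ravel(),v.ravel()].astype(float)[:,None],K,np.array([c['k1'],0,0,0,0.]))[:,0]
P=o+(np.c_[n,np.ones(len(n))]*d.ravel()[:,None])@Rw.T
P=P[(d.ravel()>0)&(abs(P[:,0]-492)<70)&(abs(P[:,1]+270)<70)]
for lo,hi,nm in [(3,12,'foot'),(62,73,'plate'),(73.5,79,'collar'),(122,138,'handletop')]:
    q=P[(P[:,2]>lo)&(P[:,2]<hi)]
    if len(q)<5: print(nm,len(q)); continue
    r=cv2.minAreaRect(q[:,:2].astype(np.float32)); print(nm,len(q),np.round(np.median(q[:,2]),1),np.round(r[0],1),np.round(r[1],1),round(r[2],1),np.round(cv2.boxPoints(r),1).tolist())
E
```

```text
eef_pos: [455.4, -269.1, 231.6]
tool_rot: [-3.141, 0.0, 3.139]
force: [0.9, 0.6, 0.1]
width: 85.2
gripper_force: 0.0
dish [[362.8 275. ]
 [513.9 271.3]
 [433.  196.9]
 [435.9 348.7]] [434.44133968 272.77280591] [438.31993957 273.14205511]
[ 454.3 -275.   231.5] 5.9
stand [290. 214.] 0.94 [ 494.9 -260.8    0. ] [ 473.2 -263.2   71.3]
pick [290. 239.] 0.95 [ 499.7 -263.3   70. ] [ 490.3 -264.1   94. ]
pick [367. 149.] 0.77 [ 410.9 -192.3   70. ] [ 411.  -191.8   68.3]
pick [554. 218.] 0.64 [479.9  -3.4  70. ] [497.8  45.1  15.2]
pick_grip [376. 155.] 0.81 [ 412.7 -192.8  104. ] [ 413.4 -191.1   98.5]
pick_grip [292. 250.] 0.68 [ 497.5 -262.9  104. ] [ 489.3 -263.7  123. ]
foot 1217 11.1 [ 493.1 -269.4] [134.8 134.8] 3.9 [[421.20001220703125, -206.8000030517578], [430.5, -341.20001220703125], [564.9000244140625, -332.0], [555.5999755859375, -197.5]]
plate 2548 71.4 [ 496.6 -262.8] [60.9 60. ] 4.6 [[463.79998779296875, -235.39999389648438], [468.70001220703125, -295.20001220703125], [529.4000244140625, -290.29998779296875], [524.5, -230.5]]
collar 310 76.1 [ 497.9 -265.6] [29.  42.9] 13.4 [[478.79998779296875, -248.10000610351562], [488.70001220703125, -289.79998779296875], [516.9000244140625, -283.1000061035156], [507.0, -241.39999389648438]]
handletop 397 131.0 [ 497.1 -262.8] [16.5 15.9] 2.1 [[488.6000061035156, -255.10000610351562], [489.20001220703125, -271.0], [505.6000061035156, -270.3999938964844], [505.0, -254.5]]
```

View pics/w3.png

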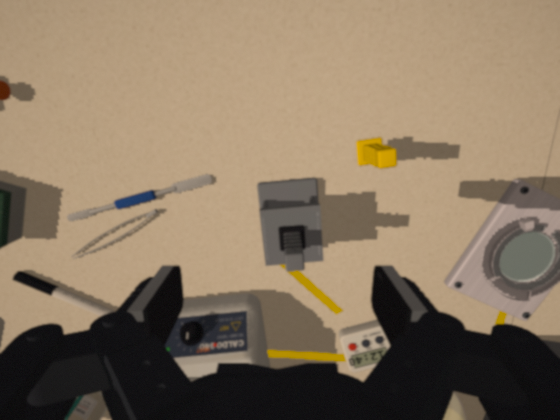

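Run:
```python
from h import *
f=lambda x,y:at_z('scene',(150+x/2.85,160+y/2.85),5)[:2]
A,B,C=f(495,508),f(577,588),f(678,500); print(A,B,C,np.linalg.norm(A-B),np.linalg.norm(B-C),(B-A),(C-B))
a=cv2.imread('pics/scene0.png')[250:372,270:430]; cv2.imwrite('pics/pickcrop.png',cv2.resize(a,None,fx=4.9,fy=4.9,interpolation=cv2.INTER_CUBIC))
```

```text
[ 452.9133505 -232.5372911] [ 458.27177013 -298.93221489] [ 546.50044541 -290.50766356] 66.61079916229282 88.6299735244714 [  5.35841964 -66.39492378] [88.22867528  8.42455132]
```

View pics/pickcrop.png

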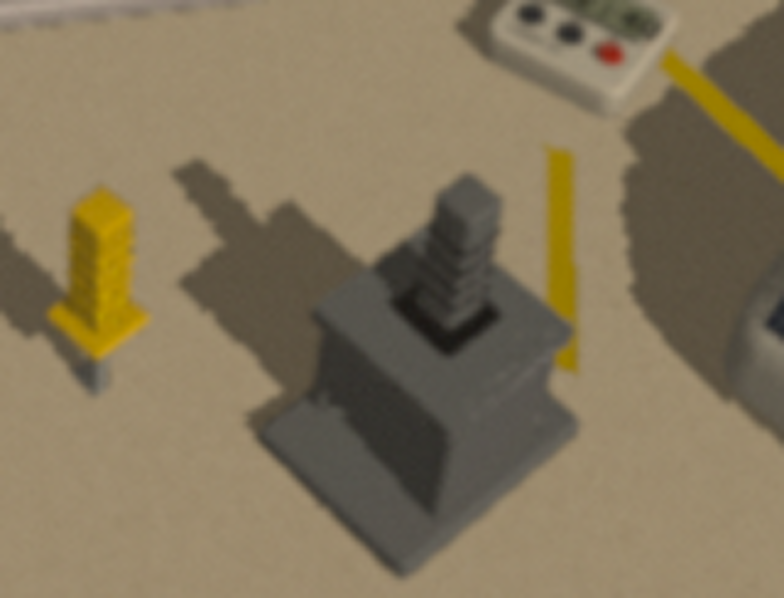

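The enlarged crop shows the grey pick standing by its collar in the grey stand, at crop pixel (465,250). The yellow one at (100,290) stands free of any stand and is not the tool. The stand is at ≈ (497,-263), yaw ≈ 0.085, with its long side along x as described. I'm aligning over the handle next.

```bash
echo '[[-43,8,0,0,0,-0.085,60],[0,0,0,0,0,0,60],[0,0,0,0,0,0,60]]' | python3 -m creep | tail -5
python3 - <<'E'
from h import *
st=read_state();print(st['eef_pos'],st['tool_rot'],st['clock'])
Rt=R.from_euler('xyz',st['tool_rot']).as_matrix()
print(Rt.T@(np.array([497,-263,86])-st['eef_pos']))
E
```

```text
eef_pos: [500.5, -255.5, 231.1]
tool_rot: [3.141, 0.0, -3.053]
force: [-0.4, 0.4, -0.1]
width: 60.1
gripper_force: 0.0
[ 500.4870666  -255.49200624  231.14842238] [ 3.14060508e+00  4.25818378e-05 -3.05265839e+00] 6.4
[  4.14630428  -7.31195197 145.14109563]
```

```bash
cat >> h.py <<'E'
def cloud(name,st,d):
    v,u=np.mgrid[0:420,0:560]; c,Rw,o=cam_pose(name,st)
    K=np.array([[c['fx'],0,c['cx']],[0,c['fy'],c['cy']],[0,0,1.]])
    n=cv2.undistortPoints(np.c_[u.ravel(),v.ravel()].astype(float)[:,None],K,np.array([c['k1'],0,0,0,0.]))[:,0]
    P=o+(np.c_[n,np.ones(len(n))]*d.ravel()[:,None])@Rw.T; P[d.ravel()<=0]=np.nan
    return P
def tool(target,st=None):
    st=st or read_state(); return np.round(R.from_euler('xyz',st['tool_rot']).as_matrix().T@(np.array(target,float)-st['eef_pos']),1)
E
python3 - <<'E'
from h import *
st=read_state(); im,d=cams.get_image('wrist'); P=cloud('wrist',st,d)
P=P[(abs(P[:,0]-495)<60)&(abs(P[:,1]+262)<60)]
for lo,hi,nm in [(64,73,'plate'),(126,138,'handletop')]:
    q=P[(P[:,2]>lo)&(P[:,2]<hi)]
    r=cv2.minAreaRect(q[:,:2].astype(np.float32)); print(nm,len(q),np.round(np.median(q[:,2]),1),np.round(r[0],1),np.round(r[1],1),round(r[2],1))
print(tool([497,-263,86]))
E
```

```text
plate 2844 71.4 [ 496.4 -263. ] [59.9 60.2] 4.9
handletop 409 131.2 [ 497.2 -262.7] [16.4 15.1] 4.9
[  2.9  -6.6 145.1]
```

```bash
echo '[[3,-7,5,0,0,0,50],[0,0,35,0,0,0,50],[0,0,35,0,0,0,50],[0,0,35,0,0,0,50],[0,0,30,0,0,0,50],[0,0,5,0,0,0,50],[0,0,0,0,0,0,50]]' | python3 -m creep | tail -5; echo '[[0,0,0,0,0,0,0],[0,0,0,0,0,0,0],[0,0,0,0,0,0,0],[0,0,0,0,0,0,0],[0,0,0,0,0,0,0],[0,0,0,0,0,0,0]]' | python3 -m creep | tail -6
```

```text
eef_pos: [496.1, -265.3, 85.8]
tool_rot: [3.141, -0.002, -3.057]
force: [-0.1, -0.5, 1.1]
width: 50.4
gripper_force: 0.0
clock: 7.75
eef_pos: [498.0, -264.7, 87.8]
tool_rot: [-3.141, 0.002, -3.056]
force: [-0.6, 2.5, 7.5]
width: 15.2
gripper_force: 59.2
```

```bash
echo '[[0,0,-5,0,0,0,0],[0,0,-15,0,0,0,0],[0,0,-20,0,0,0,0],[0,0,-25,0,0,0,0],[0,0,-25,0,0,0,0],[0,0,-10,0,0,0,0],[0,0,0,0,0,0,0],[0,0,0,0,0,0,0]]' | python3 -m creep | tail -6
python3 - <<'E'
from h import *
st=read_state(); im,d=cams.get_image('side'); im2,_=cams.get_image('scene')
print(np.round(st['eef_pos'],1))
t=np.array(st['eef_pos']); u,v=proj('side',t-[0,0,50])[0].astype(int); u2,v2=proj('scene',t-[0,0,50])[0].astype(int); print(u,v,u2,v2)
f=lambda im,u,v: cv2.resize(im[v-45:v+45,u-35:u+35],(466,600),interpolation=cv2.INTER_CUBIC)[:, 33:433]
cv2.imwrite('pics/lift.png',np.hstack([f(im,u,v),f(im2,u2,v2)]))
E
```

```text
clock: 8.55
eef_pos: [496.7, -264.8, 185.7]
tool_rot: [3.141, -0.001, -3.056]
force: [0.1, 0.3, -1.0]
width: 15.3
gripper_force: 58.3
[ 496.7 -264.8  185.7]
299 276 366 288
```

View pics/lift.png

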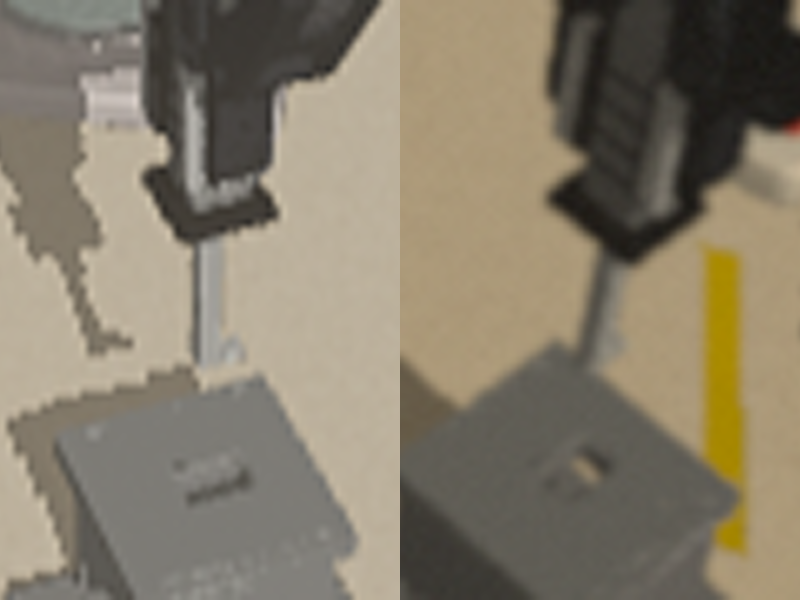

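Run:
```python
from h import *
st=read_state(); t=np.array(st['eef_pos'])
from scipy.optimize import brentq
for n,(u0,v0),(cx,cy) in [('side',(299,276),(205,365)),('scene',(366,288),(585,362-0))]:
    if n=='scene': cx-=400
    u=u0-35+(cx+33)*.15; v=v0-45+cy*.15
    z=brentq(lambda z: proj(n,[t[0],t[1],z])[0,1]-v,50,200); print(n,u,v,z,proj(n,[t[0],t[1],z])[0], 'L',t[2]-17.8-z)
H=np.array([545.2,19.4]); yaw=-0.446; ex=np.array([np.cos(yaw),np.sin(yaw)]); ey=np.array([-ex[1],ex[0]])
for s in (1,-1):
  for r in (75,): 
    p=H-r*ex+s*10.5*ey; print(s,p, tool([*p,185.7]))
```

```text
side 299.7 285.75 114.28611558780804 [298.92996488 285.75      ] L 52.916433690544096
scene 363.7 297.3 116.18688302382468 [364.53423562 297.3       ] L 51.01566625452746
1 [482.06580117  61.22490811] [-1.350e+01  3.259e+02 -3.000e-01]
-1 [473.00723539  42.27913323] [-2.800e+00  3.077e+02 -3.000e-01]
```

The lift crop shows the blade with its foot at the lower right, pointing to world +x, so the pick's yaw matches the stand's. The foot lies ≈ 50–54 mm below the origin. Next I carry it to the holder's front, on the end_b side, and turn it to the holder's yaw.

```bash
echo '[[-2,30,0,0,0,0,0],[-2,38,0,0,0,0,0],[-2,38,0,0,0,0,0],[-2,38,0,0,0,0,0],[-2,38,0,0,0,0,0],[-2,38,0,0,0,0,0],[-2,38,0,0,0,0,0],[-3,37,0,0,0,0,0],[0,5,0,0,0,0.133,0],[0,0,0,0,0,0.133,0],[0,0,0,0,0,0.133,0],[0,0,0,0,0,0.132,0]]' | python3 -m creep >/dev/null;  echo '[[0,0,10,0,0,0,0],[0,0,20,0,0,0,0],[0,0,20,0,0,0,0],[0,0,10,0,0,0,0],[0,0,0,0,0,0,0],[0,0,0,0,0,0,0]]' | python3 -m creep | tail -6
python3 - <<'E'
from h import *
st=read_state(); print(st['eef_pos'],st['tool_rot'],tool([488.4,34.9,125.7]),st['force'])
im,d=cams.get_image('wrist'); 
for t,z in dict(end_a=21,nose_a=31,pry_floor=14,window=18.5).items():
    for q in models.mark_of(t,'wrist')[:3]:
        p=q['position']; print(t,np.round(p),round(q['confidence'],2),np.round(at_z('wrist',p,z,st),1))
P=cloud('wrist',st,d).reshape(420,560,3)
cv2.imwrite('pics/w4.png',cv2.resize(im[150:400,110:450],(800,588),interpolation=cv2.INTER_CUBIC))
import pickle; pickle.dump(st,open('w4.pkl','wb')); np.save('w4.npy',d)
E
```

```text
clock: 10.45
eef_pos: [488.6, 35.3, 126.1]
tool_rot: [-3.141, -0.001, 2.697]
force: [0.0, -0.2, -0.1]
width: 15.2
gripper_force: 58.6
[488.57187312  35.25308578 126.09869024] [-3.14129568e+00 -5.30216910e-04  2.69655648e+00] [ 0.  -0.4  0.4] [ 0.04932529 -0.22824566 -0.08619744]
end_a [303. 236.] 0.61 [516.9  44.2  21. ]
nose_a [331. 250.] 0.89 [533.4  60.4  31. ]
pry_floor [291. 214.] 0.77 [496.8  42.6  14. ]
pry_floor [301. 237.] 0.6 [519.2  41.7  14. ]
pry_floor [536.  12.] 0.33 [436.7 258.9  14. ]
window [288. 214.] 0.33 [494.4  41.2  18.5]
```

View pics/w4.png

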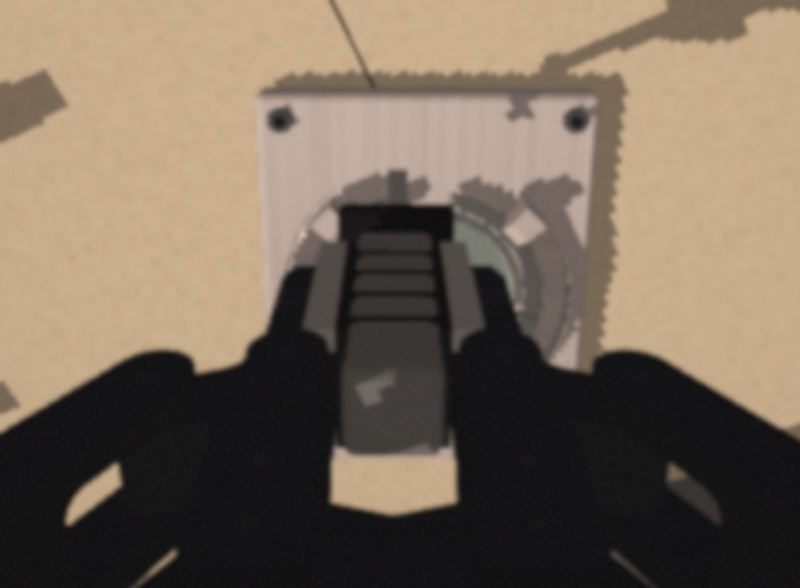

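Run:
```python
from h import *
import pickle; st=pickle.load(open('w4.pkl','rb'))
H=np.array([545.2,19.4]); yaw=-0.446; ex=np.array([np.cos(yaw),np.sin(yaw)]); ey=np.array([-ex[1],ex[0]])
def hf(p): r=np.array(p)[:2]-H; return np.round([r@ex,r@ey],1)
for nm,c,z in [('nb',(325,224),31),('na',(523,227),31),('screw_b',(279,119),14),('screw_a',(576,119),14),('cornb',(262,93),14),('corna',(597,93),14)]:
    print(nm,hf(at_z('wrist',(110+c[0]*340/800,150+c[1]*250/588),z,st)))
print('tcp',hf(st['eef_pos']))
```

```text
nb [-32.6 -34.4]
na [-31.6  32.7]
screw_b [-64.9 -51.1]
screw_a [-65.1  52.3]
cornb [-74.1 -56.6]
corna [-74.3  58.9]
tcp [-57.9 -10.1]
```

```bash
echo '[[0,-0.5,10,0,0,0,0],[0,0,15,0,0,0,0],[0,0,7,0,0,0,0],[0,0,0,0,0,0,0],[0,0,0,0,0,0,0]]' | python3 -m creep | tail -6;  echo '[[0,0,1,0,0,0,0],[0,0,1,0,0,0,0],[0,0,1,0,0,0,0],[0,0,1,0,0,0,0],[0,0,0,0,0,0,0]]' | python3 -m creep | tail -6
```

```text
clock: 11.2
eef_pos: [488.4, 34.9, 94.2]
tool_rot: [-3.141, -0.0, 2.696]
force: [0.2, 0.0, -0.0]
width: 15.2
gripper_force: 58.6
clock: 11.7
eef_pos: [488.3, 35.0, 90.2]
tool_rot: [-3.142, -0.0, 2.696]
force: [0.1, -0.6, -1.1]
width: 15.0
gripper_force: 58.6
```

```bash
echo '[[0,0,0.5,0,0,0,0],[0,0,0.5,0,0,0,0],[0,0,0.5,0,0,0,0],[0,0,0,0,0,0,0]]' | python3 -m creep | tail -6
```

```text
clock: 12.1
eef_pos: [488.4, 35.0, 88.7]
tool_rot: [-3.142, -0.0, 2.696]
force: [-0.1, -0.3, -1.5]
width: 15.2
gripper_force: 58.6
```

```bash
echo '[[0,0,0.7,0,0,0,0],[0,0,0.7,0,0,0,0],[0,0,0.7,0,0,0,0],[0,0,0,0,0,0,0]]' | python3 -m creep | egrep 'eef|force'
```

```text
eef_pos: [488.3, 35.0, 86.6]
force: [-0.2, 0.1, -1.0]
gripper_force: 58.6
```

```bash
echo '[[0,0,0.5,0,0,0,0],[0,0,0.5,0,0,0,0],[0,0,0,0,0,0,0]]' | python3 -m creep | egrep 'eef|force'
```

```text
eef_pos: [488.3, 35.0, 85.6]
force: [-1.5, 0.2, -0.5]
gripper_force: 58.6
```

```bash
echo '[[0,0,0.5,0,0,0,0],[0,0,0.5,0,0,0,0],[0,0,0,0,0,0,0]]' | python3 -m creep | egrep 'eef|force'
```

```text
eef_pos: [488.4, 34.9, 84.7]
force: [0.0, 0.4, -0.2]
gripper_force: 58.6
```

```bash
echo '[[0,0,0.5,0,0,0,0],[0,0,0.5,0,0,0,0],[0,0,0,0,0,0,0]]' | python3 -m creep | egrep 'eef|force'
```

```text
eef_pos: [488.6, 34.9, 84.5]
force: [-1.8, 0.3, 8.6]
gripper_force: 60.0
```

```bash
echo '[[0,0,-0.8,0,0,0,0],[0,0,-0.8,0,0,0,0],[0,0,0,0,0,0,0]]' | python3 -m creep | egrep 'eef|force';  echo '[[-2,0,0,0,0,0,0],[-2,0,0,0,0,0,0],[-2,0,0,0,0,0,0],[0,0,0,0,0,0,0]]' | python3 -m creep | egrep 'eef|force'
```

```text
eef_pos: [488.4, 34.9, 85.3]
force: [0.6, -0.6, -0.6]
gripper_force: 58.6
eef_pos: [494.3, 32.1, 85.3]
force: [0.6, -0.6, 0.1]
gripper_force: 58.6
```

```bash
echo '[[-1,0,0,0,0,0,0],[-1,0,0,0,0,0,0],[-1,0,0,0,0,0,0],[0,0,0,0,0,0,0]]' | python3 -m creep | egrep 'eef|force'
```

```text
eef_pos: [496.7, 31.0, 85.3]
force: [0.4, 0.1, -0.7]
gripper_force: 58.6
```

```bash
echo '[[-1,0,0,0,0,0,0],[-1,0,0,0,0,0,0],[0,0,0,0,0,0,0]]' | python3 -m creep | egrep 'eef|force'
```

```text
eef_pos: [498.5, 30.1, 85.3]
force: [-1.0, 0.4, -0.6]
gripper_force: 58.6
```

```bash
echo '[[-0.7,0,0,0,0,0,0],[-0.7,0,0,0,0,0,0],[0,0,0,0,0,0,0]]' | python3 -m creep | egrep 'eef|force'
```

```text
eef_pos: [499.7, 29.5, 85.3]
force: [-0.0, -0.2, -0.4]
gripper_force: 58.6
```

```bash
echo '[[-0.7,0,0,0,0,0,0],[0,0,0,0,0,0,0]]' | python3 -m creep | egrep 'eef|force'
```

```text
eef_pos: [500.3, 29.2, 85.3]
force: [0.0, -0.3, 0.3]
gripper_force: 58.6
```

```bash
echo '[[0,0,-0.5,0,0,0,0],[0,0,-0.5,0,0,0,0],[0,0,-0.5,0,0,0,0],[0,0,0,0,0,0,0]]' | python3 -m creep | egrep 'eef|force'
```

```text
eef_pos: [500.2, 29.3, 86.9]
force: [-0.9, -0.2, -0.9]
gripper_force: 58.5
```

```bash
echo '[[0,0,-0.5,0,0,0,0],[0,0,-0.5,0,0,0,0],[0,0,-0.5,0,0,0,0],[0,0,-0.5,0,0,0,0],[0,0,0,0,0,0,0]]' | python3 -m creep | egrep 'eef|force'
python3 - <<'E'
from h import *
f=[]
st=read_state(); im,d=cams.get_image('wrist'); f.append(im[200:300,220:340]); im,d=cams.get_image('side')
for t,z in dict(end_a=24).items():
    for q in models.mark_of(t,'side')[:3]: print(q)
u,v=proj('side',[510,26,25])[0].astype(int); f.append(im[v-50:v+50,u-60:u+60])
cv2.imwrite('pics/under.png',np.hstack([cv2.resize(x,(400,333),interpolation=cv2.INTER_CUBIC) for x in f]))
E
```

```text
eef_pos: [500.2, 29.3, 88.8]
force: [-0.8, -0.7, -0.6]
gripper_force: 58.5
{'position': [265.2, 227.0], 'confidence': 0.63}
{'position': [284.5, 225.4], 'confidence': 0.55}
```

View pics/under.png

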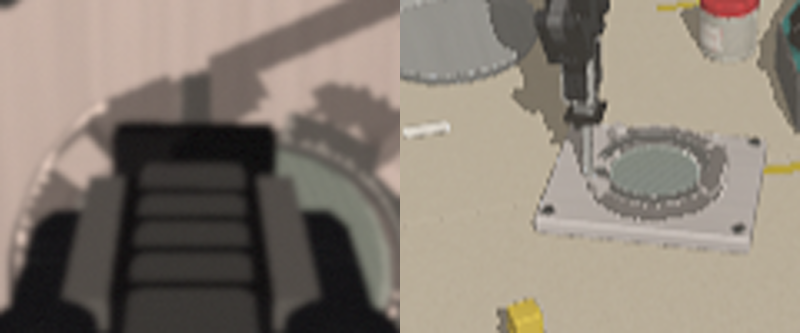

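```bash
echo '[[0,0,-0.5,0,0,0,0],[0,0,-0.5,0,0,0,0],[0,0,-0.5,0,0,0,0],[0,0,-0.5,0,0,0,0],[0,0,0,0,0,0,0]]' | python3 -m creep | egrep 'eef|force'
```

```text
eef_pos: [500.3, 29.3, 90.8]
force: [-0.9, 0.0, -1.9]
gripper_force: 58.3
```

```bash
echo '[[0,0,-0.5,0,0,0,0],[0,0,-0.5,0,0,0,0],[0,0,0,0,0,0,0]]' | python3 -m creep | egrep 'eef|force'
```

```text
eef_pos: [500.3, 29.3, 91.8]
force: [-0.6, -0.2, -1.9]
gripper_force: 58.2
```

```bash
echo '[[0,0,-0.5,0,0,0,0],[0,0,-0.5,0,0,0,0],[0,0,0,0,0,0,0]]' | python3 -m creep | egrep 'eef|force'
```

```text
eef_pos: [500.2, 29.3, 92.7]
force: [0.6, -0.7, -4.1]
gripper_force: 58.1
```

```bash
echo '[[0,0,-0.5,0,0,0,0],[0,0,-0.5,0,0,0,0],[0,0,0,0,0,0,0]]' | python3 -m creep | egrep 'eef|force'
```

```text
eef_pos: [500.0, 29.3, 93.7]
force: [0.7, 0.6, -5.9]
gripper_force: 58.1
```

```bash
echo '[[0,0,-0.5,0,0,0,0],[0,0,-0.5,0,0,0,0],[0,0,0,0,0,0,0]]' | python3 -m creep | egrep 'eef|force'
```

```text
eef_pos: [500.1, 29.3, 95.1]
force: [-0.8, 1.3, -1.0]
gripper_force: 58.7
```

```bash
echo '[[0,0,-0.5,0,0,0,0],[0,0,-0.5,0,0,0,0],[0,0,-0.5,0,0,0,0],[0,0,-0.5,0,0,0,0],[0,0,0,0,0,0,0],[0,0,0,0,0,0,0]]' | python3 -m creep | egrep 'eef|force'
python3 - <<'E'
from h import *
im,d=cams.get_image('side'); u,v=proj('side',[530,22,25])[0].astype(int)
im2,_=cams.get_image('scene'); u2,v2=proj('scene',[530,22,25])[0].astype(int)
cv2.imwrite('pics/snap.png',np.hstack([cv2.resize(x,(400,400),interpolation=cv2.INTER_CUBIC) for x in (im[v-35:v+35,u-35:u+35],im2[v2-35:v2+35,u2-35:u2+35])]))
for n in('side','scene'):
  for q in models.mark_of('end_a',n)[:3]: print(n,q)
E
```

```text
eef_pos: [500.0, 29.2, 96.7]
force: [-1.6, -0.5, -4.2]
gripper_force: 58.5
side {'position': [268.0, 218.3], 'confidence': 0.63}
side {'position': [265.2, 223.4], 'confidence': 0.52}
scene {'position': [270.7, 230.3], 'confidence': 0.66}
scene {'position': [265.2, 221.6], 'confidence': 0.59}
```

View pics/snap.png

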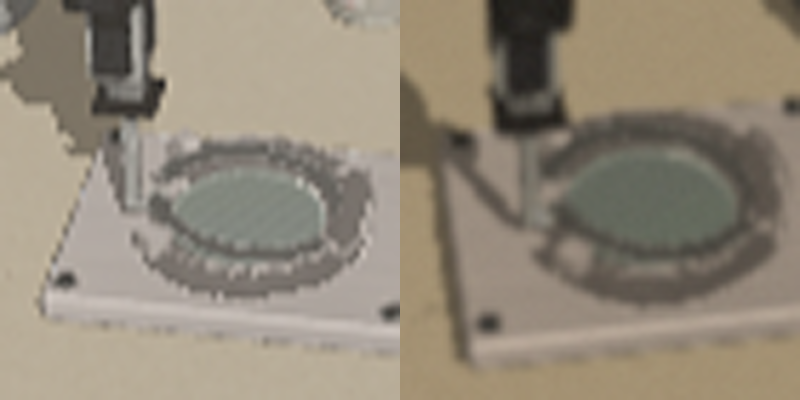

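```bash
cat >> h.py <<'E'
H=np.array([545.2,19.4]); yaw=-0.446; ex=np.array([np.cos(yaw),np.sin(yaw)]); ey=np.array([-ex[1],ex[0]])
def hf(p): r=np.array(p)[:2]-H; return np.round([r@ex,r@ey,p[2]],1)
def tri(a,b):
    A=[];B=[]
    for n,px in (a,b):
        c,Rw,o=cam_pose(n); dd=Rw@und(px,c); dd/=np.linalg.norm(dd); M=np.eye(3)-np.outer(dd,dd); A.append(M);B.append(M@o)
    return np.linalg.lstsq(np.vstack(A),np.hstack(B),rcond=None)[0]
E
echo '[[0,0,-0.5,0,0,0,0],[0,0,-0.5,0,0,0,0],[0,0,0,0,0,0,0]]' | python3 -m creep | egrep 'eef|force'
python3 - <<'E'
from h import *
for a in ((268,218.3),(265.2,223.4)):
    for b in ((270.7,230.3),(265.2,221.6)): print(a,b,hf(tri(('side',a),('scene',b))))
E
```

```text
eef_pos: [501.0, 29.5, 98.3]
force: [0.4, -0.0, -1.0]
gripper_force: 58.8
(268, 218.3) (270.7, 230.3) [-29.  -27.6  53.1]
(268, 218.3) (265.2, 221.6) [-36.4  22.7  24.5]
(265.2, 223.4) (270.7, 230.3) [-31.5 -32.3  49.1]
(265.2, 223.4) (265.2, 221.6) [-38.8  12.9  24.1]
```

```bash
echo '[[0,0,-0.3,0,0,0,0],[0,0,0,0,0,0,0],[0,0,0,0,0,0,0],[0,0,0.7,0,0,0,0],[0,0,0.7,0,0,0,0],[0,0,0.7,0,0,0,0],[0,0,0,0,0,0,0]]' | python3 -m creep | egrep 'eef|force'; echo '[[3,0,0,0,0,0,0],[3,0,0,0,0,0,0],[4,0,0,0,0,0,0],[5,0,0,0,0,0,0],[8,0,0,0,0,0,0],[5,0,-20,0,0,0,0],[0,0,-30,0,0,0,0],[0,0,-35,0,0,0,0],[0,0,0,0,0,0,0],[0,0,0,0,0,0,0]]' | python3 -m creep | egrep 'clock|eef|force'
python3 - <<'E'
from h import *
st=read_state(); im,d=cams.get_image('wrist'); np.save('w5.npy',d); P=cloud('wrist',st,d)
r=P[:,:2]-H; hx=r@ex; hy=r@ey; rad=np.hypot(hx,hy); ang=np.degrees(np.arctan2(hy,-hx))
for a in range(-180,180,10):
    m=(rad>35.5)&(rad<40.5)&(abs(ang-a)<5); z=P[m,2]
    if len(z)>3: print(a,len(z),np.round(np.percentile(z,[10,50,90]),1))
for t in('end_a','ring'):
  for q in models.mark_of(t,'wrist')[:3]: print(t,q['position'],q['confidence'],hf(at_z('wrist',q['position'],33,st)))
E
```

```text
eef_pos: [500.1, 29.3, 95.8]
force: [-0.2, 0.1, 0.1]
gripper_force: 58.8
clock: 20.85
eef_pos: [474.8, 41.8, 181.4]
force: [-0.5, 0.3, -1.2]
gripper_force: 58.9
-40 21 [14.5 15.5 16.2]
-30 33 [14.6 15.6 31.4]
-20 12 [14.6 15.8 32.6]
-10 9 [14.7 15.4 16.3]
0 33 [14.2 15.2 16.5]
10 38 [14.8 16.1 32.3]
20 60 [14.8 16.1 32.4]
30 56 [15.  23.3 32. ]
40 53 [14.9 29.8 31.7]
50 32 [29.  30.2 31.3]
60 32 [28.3 29.2 29.9]
70 28 [27.4 28.2 29.2]
80 31 [26.8 27.2 27.9]
90 24 [25.  26.4 27.4]
100 10 [24.6 25.4 27.7]
end_a [301.2, 238.8] 0.59 [-32.4  12.2  33. ]
ring [277.6, 291.7] 0.56 [ 25.4 -10.6  33. ]
```

```bash
echo '[[0,-30,0,0,0,0,0],[0,-30,0,0,0,0,0],[0,0,0,0,0,0,0],[0,0,0,0,0,0,0]]' | python3 -m creep | egrep 'clock|eef|force'
python3 - <<'E'
from h import *
st=read_state(); im,d=cams.get_image('wrist'); np.save('w6.npy',d); cv2.imwrite('pics/w6.png',im); P=cloud('wrist',st,d)
r=P[:,:2]-H; hx=r@ex; hy=r@ey
for X in range(-54,-6,3):
    s=''
    for Y in range(-45,48,4):
        m=(abs(hx-X)<1.5)&(abs(hy-Y)<2); s+='%4.0f'%np.nanmedian(P[m,2]) if m.sum() else '   .'
    print('%4d'%X,s)
for t in('end_a','ring'):
  for q in models.mark_of(t,'wrist')[:3]: print(t,q['position'],q['confidence'],hf(at_z('wrist',q['position'],33,st)))
E
```

```text
clock: 21.4
eef_pos: [448.4, -13.1, 180.2]
force: [1.0, 0.2, -1.4]
gripper_force: 58.8
 -54   16  15  16  16  15  15  16  15  15  15  16  16  15  15  15  15  15  16  15  15  16  15  15  16
 -51   16  15  15  15  15  16  15  16  16  15  15  15  15  16  15  16  15  15  16  15  15  15  16  15
 -48   16  15  15  16  15  15  16  15  16  15  15  15  16  15  16  16  15  16  15  16  15  15  15  15
 -45   15  16  15  16  15  16  15  16  16  15  16  16  15  15  16  15  16  16  15  15  16  15  16  15
 -42   16  15  15  15  15  16  15  15  15  15  15  16  15  16  15  15  16  16  16  15  16  16  15  15
 -39   15  15  15  24  15  15  15  15  15  16  16  15  16  16  15  16  16  15  16  16  16  15  16  15
 -36   15  15  26  31  16  15  15  16  32  18  16  16  16  16  16  16  16  16  15  28  32  16  15  16
 -33   16  17  32  33  32  16  16  17  16  30  16  15  15  16  31  31  16  16  27  32  33  32  15  16
 -30   15  16  33  33  32  31  23  31  31  33  20  19  20  20  31  31  31  30  18  32  33  32  15  15
 -27   15  15  15  32  31  30  31  32  31   .  20  20  20  20  19  32  31  30  30  31  33   .  23  15
 -24   16  15  15  30  30  30  31   .  20  20  20  20  20  20  20  20  20  30  30  30  31   .  15  16
 -21   16  16  16  29  30  31   .  20  20  20  20  20  20  20  20  19  20  20  30  29  30  16  15  15
 -18   15  16  20  27  29   .  20  20  20  20  20  20  20  20  20  20  20  20  29  29  29  16  15  17
 -15   16  16  28  28  30  20  20  20  20  20  20  20  20  20  20  20  20  20  20  28  29  28  15  15
 -12   15  20  27  29  21  20  20  20  20  20  20  20  20  20  20  20  20  19  20  20  28  28  16  15
  -9    .  27  28  29  20  20  19  20  20  21  20  20  20  19  20  20  20  20  20  17  28  28  16  16
end_a [361.4, 238.4] 0.75 [-33.7   8.8  33. ]
end_a [340.2, 236.7] 0.7 [-35.5 -11.7  33. ]
end_a [276.4, 290.4] 0.35 [ 22.5 -73.2  33. ]
```

Run:
```python
from h import *
st=read_state(); d=np.load('w6.npy'); P=cloud('wrist',st,d)
r=P[:,:2]-H; hx=r@ex; hy=r@ey; rad=np.hypot(hx,hy); ang=np.degrees(np.arctan2(hy,-hx))
zc=P[:,2]-1.5
m=(rad<41.5)&(rad>33)&(abs(abs(ang)-45)>9)&(zc>21.5)&(abs(ang)<150)&(zc<33)
for it in range(4):
    A=np.c_[hx[m],hy[m],np.ones(m.sum())]; s=np.linalg.lstsq(A,zc[m],rcond=None)[0]
    m=m&(abs(zc-(np.c_[hx,hy,np.ones(len(hx))]@s))<1.2)
print(s,m.sum(),'end a,b top z',s@[-36.5,10.5,1],s@[-36.5,-10.5,1],'back',s@[40,0,1])
on=abs(zc-(np.c_[hx,hy,np.ones(len(hx))]@s))<1.5
for a in list(range(-160,161,10)):
    k=on&(abs(ang-a)<5)&(rad<50)&(rad>28)
    if k.sum()>5: print(a,k.sum(),np.round(np.percentile(rad[k],[3,97]),1),np.round(np.median(zc[k]),1))
```

```text
[-1.49224074e-01 -9.89691509e-04  2.55332887e+01] 482 end a,b top z 30.969575613876824 30.99035913556838 back 19.564325724895234
-80 24 [32.4 39.4] 26.5
-70 39 [32.3 39.6] 27.7
-60 43 [31.7 39.1] 28.4
-50 66 [32.  49.6] 29.7
-40 84 [31.9 49.7] 30.6
-30 47 [31.5 39.3] 30.2
-20 47 [31.4 39. ] 30.6
-10 21 [31.7 38.7] 30.9
10 8 [34.7 40.3] 30.9
20 46 [32.8 39.9] 30.5
30 47 [33.7 40.9] 30.3
40 73 [34. 49.] 30.1
50 74 [34.4 49.1] 29.7
60 45 [34.9 41.8] 28.2
70 44 [35.7 42.7] 27.4
80 43 [36.1 43.1] 26.7
90 43 [36.6 43.7] 25.5
100 41 [36.3 43.7] 24.5
110 42 [36.7 44.5] 23.4
120 45 [37.2 44.3] 22.5
130 44 [36.8 44.4] 21.9
140 45 [37.8 44.7] 20.5
150 44 [36.8 44.3] 20.4
160 41 [36.9 44.4] 20.0
```

The second view shows the ring tilted on the noses: its slope of 0.149 over 76 mm is a rise of about 11.5–12 mm, equal on both sides. It has snapped past. The ring's depth reads about 4 mm low, as it did before the lift. Now the pick goes back to the stand.

```bash
echo '[[-20,-29,0,0,0,0,0],[-26,-35,0,0,0,0,0],[-26,-35,0,0,0,0,0],[-26,-35,0,0,0,0,0],[-27,-36,0,0,0,0,0],[-27,-36,0,0,0,0,0],[0,0,0,0,0,-0.133,0],[0,0,0,0,0,-0.133,0],[0,0,0,0,0,-0.133,0],[0,0,0,0,0,-0.132,0],[0,0,0,0,0,0,0],[0,0,0,0,0,0,0]]' | python3 -m creep | egrep 'clock|eef|rot'; python3 -c "
from h import *
print(tool([496.7,-264.8,150]),read_state()['tool_rot'])"
```

```text
clock: 22.75
eef_pos: [497.7, -263.6, 180.7]
tool_rot: [3.141, -0.0, -3.059]
[ 1.1 -1.1 30.7] [ 3.14105541e+00 -9.36620918e-05 -3.05852750e+00]
```

```bash
echo '[[1,-1,15,0,0,-0.002,0],[0,0,17,0,0,0,0],[0,0,0,0,0,0,0],[0,0,0,0,0,0,0]]' | python3 -m creep | egrep 'eef|force'; echo '[[0,0,5,0,0,0,0],[0,0,5,0,0,0,0],[0,0,5,0,0,0,0],[0,0,5,0,0,0,0]]' | python3 -m creep | egrep 'eef|force'
```

```text
eef_pos: [496.6, -265.0, 149.0]
force: [-0.0, 0.1, -0.5]
gripper_force: 58.9
eef_pos: [496.5, -265.2, 128.7]
force: [-1.2, -0.2, -0.6]
gripper_force: 58.9
```

```bash
echo '[[0,0,8,0,0,0,0],[0,0,10,0,0,0,0],[0,0,10,0,0,0,0],[0,0,8,0,0,0,0],[0,0,2,0,0,0,0],[0,0,1,0,0,0,0],[0,0,1,0,0,0,0],[0,0,0,0,0,0,0]]' | python3 -m creep | egrep 'eef|force'
```

```text
eef_pos: [496.5, -264.9, 89.1]
force: [0.1, 2.4, -1.8]
gripper_force: 58.9
```

```bash
echo '[[0,0,0.7,0,0,0,0],[0,0,0.7,0,0,0,0],[0,0,0,0,0,0,0]]' | python3 -m creep | egrep 'eef|force'
```

```text
eef_pos: [496.7, -264.9, 87.9]
force: [-0.6, 3.3, 2.6]
gripper_force: 59.3
```

```bash
echo '[[0,0,0,0,0,0,30],[0,0,0,0,0,0,45],[0,0,0,0,0,0,45],[0,0,-5,0,0,0,45],[0,0,-30,0,0,0,45],[0,0,-35,0,0,0,45],[0,0,-35,0,0,0,45],[0,0,0,0,0,0,45]]' | python3 -m creep | egrep 'clock|eef|rot|force|width'
python3 - <<'E'
from h import *
st=read_state(); im,d=cams.get_image('wrist'); P=cloud('wrist',st,d)
P=P[(abs(P[:,0]-495)<60)&(abs(P[:,1]+262)<60)]
for lo,hi,nm in [(64,73,'plate'),(124,140,'handletop')]:
    q=P[(P[:,2]>lo)&(P[:,2]<hi)]
    r=cv2.minAreaRect(q[:,:2].astype(np.float32)); print(nm,len(q),np.round(np.median(q[:,2]),1),np.round(r[0],1),np.round(r[1],1),round(r[2],1))
print(tool([507.7,25,190]))
E
```

```text
clock: 25.45
eef_pos: [499.5, -267.1, 197.6]
tool_rot: [-3.136, 0.008, -3.055]
force: [0.8, -0.4, 0.7]
width: 45.2
gripper_force: 0.0
plate 3439 71.4 [ 496.7 -262.7] [60.7 60.2] 4.7
handletop 542 131.2 [ 495.6 -264.7] [15.4 15.3] 5.3
[-34.8 289.4   4.6]
```

The pick is seated and upright: its top is at the same height as before and 2–3 mm off centre. Now I go to the ring, turning the fingers to close radially on the end_b arm.

```bash
echo '[[-5,36,0,0,0,0,40],[-5,42,0,0,0,0,40],[-5,42,0,0,0,0,40],[-5,42,0,0,0,0,40],[-5,42,0,0,0,0,40],[-5,42,0,0,0,0,40],[-5,43,0,0,0,0,40],[0,0,10,0,0,0.15,40],[0,0,10,0,0,0.15,40],[0,0,10,0,0,0.15,40],[0,0,10,0,0,0.15,40],[0,0,0,0,0,0.15,40]]' | python3 -m creep >/dev/null; echo '[[0,0,0,0,0,0.15,40],[0,0,0,0,0,0.15,40],[0,0,0,0,0,0.15,40],[0,0,0,0,0,0.15,40],[0,0,0,0,0,0.15,40],[0,0,0,0,0,0.15,40],[0,0,0,0,0,0.15,40],[0,0,0,0,0,0,40],[0,0,0,0,0,0,40]]' | python3 -m creep | egrep 'clock|eef|rot'
python3 - <<'E'
from h import *
st=read_state(); im,d=cams.get_image('wrist'); cv2.imwrite('pics/w7.png',im); P=cloud('wrist',st,d)
print(tool([507.7,25,90]))
for t,z in (('end_a',33),('nose_a',31),('ring',29),('window',18.5)):
  for q in models.mark_of(t,'wrist')[:3]: print(t,np.round(q['position']),round(q['confidence'],2),hf(at_z('wrist',q['position'],z,st)))
r=P[:,:2]-H; hx=r@ex; hy=r@ey
for X in range(-54,-6,3):
    s=''
    for Y in range(-45,48,4):
        m=(abs(hx-X)<1.5)&(abs(hy-Y)<2); s+='%4.0f'%np.nanmedian(P[m,2]) if m.sum() else '   .'
    print('%4d'%X,s)
E
```

```text
clock: 27.6
eef_pos: [505.6, 25.6, 152.0]
tool_rot: [-3.14, 0.001, 1.432]
[-0.4  2.1 62.2]
end_a [290. 182.] 0.83 [-35.9   9.1  33. ]
end_a [281. 205.] 0.78 [-36.7 -12.2  33. ]
nose_a [310. 159.] 0.86 [-25.4  31.6  31. ]
nose_a [136.  82.] 0.18 [-172.2   46.1   31. ]
window [321. 200.] 0.84 [-3.  -1.  18.5]
 -54   16  16  16  16  16  16  15  16  15 227 233  17 249  16  16  16  15  16  15  15  16  15  15  15
 -51   16  15  15  16  16  16  15  16  15  15 236  16  16  15  15  16  15  15  15  16  16  16  16  16
 -48   15  16  16  15  15  15  16  16  16  15 236 238  15  16  16  15  16  15  15  16  15  16  15  15
 -45   16  16  15  16  15  16  16  16  16  15 235 238  16  16  16  16  16  16  16  16  15  16  16  15
 -42   16  16  16  15  15  16  15  15  15  16 229 237  15  15  16  16  16  16  15  16  15  16  16  15
 -39   16  16  15  24  15  15  16  16  16  16  16 237  16  32  16  15  15  15  16  16  17  15  16  16
 -36   16  16  33  32  25  16  16  32  32  16  15 236 239 247 249  31  16  16  15  33  33  16  16  15
 -33   15  32  33  33  30  31  32  31  31  16  15 232 234 239 248  32  31  16  32  33  33  27  15  15
 -30   16  23  33  33  32  31  31  31  31  20  20 227 228 235 248  31  31  31  31  33  33  16  15  15
 -27   19  17  33  32  30  30  31  20  20  21  20  20  20 234 241  21  32  30  30  31  16  16  16  15
 -24   16  16  15  30  30  30  20  20  20  20  20 177 183 209 235  20  20  30  30  30  16  15  15  15
 -21   15  15  30  30  30  18  20  20  20 178 184 192 182 203 228  20  20  25  30  30  22  15  15  15
 -18   16  15  29  30  16  20  19 178 181 192  21  20 238 203 221  20  19  20  30  29  29  16  16  16
 -15   15  30  29  28  19  20  20  20  20  20  20  20 174 206  21  20  20  20  21  29  28  16  16  16
 -12   16  28  28  16  20  20  20  20  20  20  20  20 175 201  20  20  20  20  20  28  28  17  15  16
  -9   16  28  28  17  20  20  20  20  20  20  20 115 205  21  20  20  20  20  20  20  28  27  16  16
```

```bash
echo '[[0,2,20,0.142,0.043,0,40],[0,0,20,0,0,0,40],[0,0,0,0,0,0,40],[0,0,0,0,0,0,40]]' | python3 -m creep | egrep 'clock|eef|rot'
python3 - <<'E'
from h import *
st=read_state(); M=R.from_euler('xyz',st['tool_rot']).as_matrix(); print(M[:,2], 'want',-np.array([.149*ex[0],.149*ex[1],1])/1.011)
print(np.arctan2(M[1,1],M[0,1]), np.radians(-8.5))
print(tool([507.1,24.6,27.5]))
E
```

```text
clock: 28.25
eef_pos: [504.9, 26.5, 112.8]
tool_rot: [-2.998, -0.043, 1.426]
[-0.13506547  0.06244928 -0.98886673] want [-0.1329622   0.06357337 -0.98911968]
-0.1389880461722083 -0.14835298641951802
[-5.2 14.6 84. ]
```

```bash
echo '[[-5,15,15,0,0,0,36],[0,0,25,0,0,0,36],[0,0,20,0,0,0,36],[0,0,14,0,0,0,36],[0,0,7,0,0,0,36],[0,0,3,0,0,0,36],[0,0,0,0,0,0,36],[0,0,0,0,0,0,36]]' | python3 -m creep | egrep 'clock|eef|rot|force'; python3 -c "
from h import *
print(tool([507.1,24.6,27.5]))"
```

```text
clock: 29.05
eef_pos: [508.9, 24.9, 28.3]
tool_rot: [-3.001, -0.043, 1.426]
force: [0.2, -0.8, 0.7]
gripper_force: 0.0
[-0.6 -1.6  1. ]
```

```bash
echo '[[0,-1.5,0.7,0,0,0,30],[0,0,0,0,0,0,20],[0,0,0,0,0,0,14],[0,0,0,0,0,0,10],[0,0,0,0,0,0,8],[0,0,0,0,0,0,6],[0,0,0,0,0,0,0],[0,0,0,0,0,0,0],[0,0,0,0,0,0,0]]' | python3 -m creep | egrep 'clock|eef|rot|force|width'
```

```text
clock: 29.95
eef_pos: [507.1, 25.2, 27.2]
tool_rot: [-3.0, -0.043, 1.426]
force: [2.9, 0.3, 5.3]
width: 5.4
gripper_force: 58.2
```

```bash
echo '[[0.3,-1,0,0,0,0,0],[0.3,-1,0,0,0,0,0],[0.3,-1,0,0,0,0,0],[0.3,-1,0,0,0,0,0],[0,0,0,0,0,0,0]]' | python3 -m creep | egrep 'clock|eef|rot|force|width'
```

```text
clock: 30.45
eef_pos: [503.7, 26.3, 27.8]
tool_rot: [-3.001, -0.042, 1.425]
force: [4.4, -2.4, 4.7]
width: 5.6
gripper_force: 58.5
```

```bash
echo '[[0.3,-1,-0.3,0,0,0,0],[0.3,-1,-0.5,0,0,0,0],[0.3,-1,-1,0,0,0,0],[0,0,0,0,0,0,0]]' | python3 -m creep | egrep 'clock|eef|rot|force|width'
```

```text
clock: 30.85
eef_pos: [498.4, 28.8, 29.4]
tool_rot: [-2.996, -0.043, 1.426]
force: [0.4, -0.5, 0.9]
width: 5.6
gripper_force: 58.0
```

```bash
echo '[[0.6,-2,-2,0,0,0,0],[0.3,-1,-2,0,0,0,0],[0.3,-1,-2,0,0,0,0],[0,0,0,0,0,0,0]]' | python3 -m creep | egrep 'clock|eef|rot|force|width'
```

```text
clock: 31.25
eef_pos: [497.1, 29.7, 36.5]
tool_rot: [-2.999, -0.043, 1.426]
force: [0.8, -0.6, 0.1]
width: 5.1
gripper_force: 58.0
```

```bash
echo '[[0,-1,-5,0,0,0,0],[0,0,-15,0,0,0,0],[0,0,-25,0,0,0,0],[0,0,-30,0,0,0,0],[0,0,-20,0,0,0,0],[0,0,0,0,0,0,0],[0,0,0,0,0,0,0],[0,0,0,0,0,0,0]]' | python3 -m creep | egrep 'clock|eef|rot|force|width'
cat > ringlook.py <<'E'
from h import *
st=read_state(); im,d=cams.get_image('wrist'); np.save('w8.npy',d); P=cloud('wrist',st,d)
M=R.from_euler('xyz',st['tool_rot']).as_matrix(); T=(P-st['eef_pos'])@M  # tool coords
v,u=np.mgrid[0:420,0:560]
k=(abs(T[:,2])<25)&(np.hypot(T[:,0],T[:,1])<110)&(d.ravel()>0)
print(k.sum(),'z range',np.percentile(T[k,2],[2,50,98]) if k.sum() else '')
q=T[k&(abs(T[:,1])<110)]
for y in range(-60,100,5):
    s=''
    for x in range(-50,75,5):
        m=(abs(q[:,0]-x)<2.5)&(abs(q[:,1]-y)<2.5); s+='%4.0f'%np.median(q[m,2]) if m.sum() else '   .'
    if s.strip('. '): print('%4d'%y,s)
E
python3 ringlook.py
```

```text
clock: 32.05
eef_pos: [508.2, 24.0, 129.6]
tool_rot: [-2.997, -0.043, 1.426]
force: [-0.3, -0.6, -0.4]
width: 5.1
gripper_force: 58.1
6557 z range [-23.52680348  -4.26277198  -1.97763034]
 -20    .   .   .   .   .   .   .   .   .   .   . -17   .   .   .   .   .   .   .   .   .   .   .   .   .
 -15    .   .   .   .   .   .   .   .   .   .   . -17   .   .   .   .   .   .   .   .   .   .   .   .   .
 -10    .   .   .   .   .   .   .   .   .   .   . -17 -16   .   .   .   .   .   .   .   .   .   .   .   .
  -5    .   .   .   .   .   .  -6  -6  -6  -6  -6 -22 -16   .   .   .   .   .   .   .   .   .   .   .   .
   0    .   .   .   .  -7  -6  -6  -6  -6  -6  -6 -23 -17   .  -6   .   .   .   .   .   .   .   .   .   .
   5    .   .   .   .   .   .   .   .   .   .   .   . -16  -5  -5  -5  -6   .   .   .   .   .   .   .   .
  10    .   .   .   .   .   .   .   .   .   .   . -17   .  -6  -5  -5  -5   .   .   .   .   .   .   .   .
  15    .   .   .   .   .   .   .   .   .   .   . -18   .   .  -6  -5  -5  -5   .   .   .   .   .   .   .
  20    .   .   .   .   .   .   .   .   .   .   .   .   .   .   
[... 613 characters left out ...]
   .   .   .   .   .   .  -4  -3  -3   .   .   .   .   .   .   .
  55    .  -6   .   .   .   .   .   .   .   .   .   .   .   .   .  -4  -3  -4   .   .   .   .   .   .   .
  60    .   .   .   .   .  -5   .   .   .   .   .   .   .   .  -3  -3  -3   .   .   .   .   .   .   .   .
  65    .   .   .   .  -3  -3  -4   .   .   .   .   .  -3  -3  -3  -3  -3   .   .   .   .   .   .   .   .
  70    .   .   .   .  -4  -3  -3  -3  -3  -3  -3  -3  -3  -3  -3  -4   .   .   .   .   .   .   .   .   .
  75    .   .   .   .   .  -4  -4  -3  -3  -3  -3  -3  -3  -3   .   .   .   .   .   .   .   .   .   .   .
  80    .   .   .   .   .   .   .   .  -4  -4  -4  -3   .   .   .   .   .   .   .   .   .   .   .   .   .
```

```bash
cat > fit.py <<'E'
from h import *
st=read_state(); d=np.load('w8.npy'); P=cloud('wrist',st,d)
M=R.from_euler('xyz',st['tool_rot']).as_matrix(); T=(P-st['eef_pos'])@M
k=(T[:,2]>-9)&(T[:,2]<0)&(T[:,1]<90)&(T[:,1]>-10)&(abs(T[:,0]+5)<50)&(d.ravel()>0)
q=T[k]; 
for i in range(4):
    s=np.linalg.lstsq(np.c_[q[:,:2],np.ones(len(q))],q[:,2],rcond=None)[0]; e=q[:,2]-np.c_[q[:,:2],np.ones(len(q))]@s; q=q[abs(e)<1]
(cx,cy),rr=cv2.minEnclosingCircle(q[:,:2].astype(np.float32))
# algebraic mid-radius centre
c=np.linalg.lstsq(np.c_[2*q[:,:2],np.ones(len(q))],(q[:,:2]**2).sum(1),rcond=None)[0]
print('plane',s,len(q),'circ',cx,cy,rr,'lsq',c[:2],np.sqrt(c[2]+c[0]**2+c[1]**2))
n=np.array([s[0],s[1],-1]); n/=np.linalg.norm(n)   # up normal in tool coords
nw=M@n; print('normal world',nw)
rv=np.cross(nw,[0,0,1]); rv*=np.arcsin(np.linalg.norm(rv))/np.linalg.norm(rv); print('rotvec tool',M.T@rv)
M2=R.from_rotvec(rv).as_matrix()@M; ct=np.array([c[0],c[1],s@[c[0],c[1],1]]); off=M2@ct; print('ring centre minus TCP after levelling',off)
rad=np.array(st['eef_pos'])*0
D=np.array([436.5,273.]); g=-off[:2]/np.linalg.norm(off[:2])  # towards grip
C=D-8*g; tcp=np.r_[C-off[:2],120]; print('tcp target',tcp,'delta in present tool axes',M.T@(tcp-st['eef_pos']))
E
python3 fit.py
```

```text
plane [ 0.01218581  0.03569833 -5.55538613] 4177 circ -4.47047233581543 33.38832473754883 45.58363342285156 lsq [-4.44501346 35.87125919] 38.862166710398505
normal world [ 0.17287492 -0.05531106  0.98338952]
rotvec tool [-0.17988901 -0.03069967 -0.00328802]
ring centre minus TCP after levelling [34.71396369 -9.45346244  5.55143806]
tcp target [409.50493556 280.35141714 120.        ] delta in present tool axes [ 238.94209371 -130.44731168   38.86504126]
```

```bash
echo '[[0,0,0,-0.09,-0.0155,-0.0015,0],[0,0,0,-0.09,-0.0155,-0.0015,0],[0,0,0,0,0,0,0]]' | python3 -m creep | egrep 'clock|eef|rot|force|width'; python3 -c "
from h import *
print(tool([409.5,280.4,110]))"
```

```text
clock: 32.4
eef_pos: [505.2, 24.8, 129.5]
tool_rot: [3.109, -0.012, 1.431]
force: [-0.4, -0.0, -0.2]
width: 5.4
gripper_force: 58.3
[ 239.5 -131.    18.2]
```

```bash
echo '[[30,-16,2,0,0,0,0],[35,-19,2,0,0,0,0],[35,-19,2,0,0,0,0],[35,-19,2,0,0,0,0],[35,-19,2,0,0,0,0],[35,-19,2,0,0,0,0],[34,-20,2,0,0,0,0],[0,0,0,0,0,0,0],[0,0,0,0,0,0,0],[0,0,0,0,0,0,0]]' | python3 -m creep | egrep 'clock|eef|rot|force|width'
python3 - <<'E'
from h import *
st=read_state(); im,d=cams.get_image('wrist'); np.save('w8.npy',d); cv2.imwrite('pics/w9.png',im)
for n in ('wrist',):
  for q in models.mark_of('dish',n)[:2]: print(q,at_z('wrist',q['position'],0,st))
  for q in models.search_frame('dish',n)[:2]: print(q)
P=cloud('wrist',st,d); k=(P[:,2]>8)&(P[:,2]<18)&(abs(P[:,0]-436)<100)&(abs(P[:,1]-273)<100)
q=P[k]; c=cv2.minEnclosingCircle(q[:,:2].astype(np.float32)); print(len(q),c, np.percentile(q[:,0],[1,99]),np.percentile(q[:,1],[1,99]))
k=(P[:,2]>2)&(P[:,2]<7)&(abs(P[:,0]-436)<65)&(abs(P[:,1]-273)<65); print('floor',np.median(P[k,2]),k.sum())
E
python3 fit.py
```

```text
clock: 33.4
eef_pos: [414.5, 277.5, 114.2]
tool_rot: [3.104, -0.011, 1.429]
force: [0.6, -0.3, -1.3]
width: 5.7
gripper_force: 58.2
{'position': [302.5, 211.0], 'confidence': 0.91} [437.65352866 270.18411406   0.        ]
{'extent': [207.0, 119.5, 397.9, 294.7], 'confidence': 0.62}
3254 ((437.8570251464844, 269.9278259277344), 75.83930969238281) [363.66641441 511.30904864] [197.5835944  344.40523017]
floor 4.49733222253937 17977
plane [ 0.01241155  0.03975235 -5.87151211] 4206 circ -3.686901569366455 33.82368850708008 45.46864318847656 lsq [-4.34597064 36.05377129] 38.826480525801315
normal world [1.74022628e-03 5.11314545e-04 9.99998355e-01]
rotvec tool [-1.64925040e-03  7.54795237e-04  9.53513875e-06]
ring centre minus TCP after levelling [34.84847076 -9.49268844  5.86642726]
tcp target [409.37028266 280.39010776 120.        ] delta in present tool axes [ 2.37833381 -5.19318373 -5.73885151]
```

```bash
echo '[[1,-4,10,0,0,0,0],[0,0,25,0,0,0,0],[0,0,25,0,0,0,0],[0,0,25,0,0,0,0],[0,0,12,0,0,0,0],[0,0,6,0,0,0,0],[0,0,2,0,0,0,0],[0,0,0,0,0,0,0],[0,0,0,0,0,0,0]]' | python3 -m creep | egrep 'clock|eef|rot|force|width'
```

```text
clock: 34.45
eef_pos: [414.3, 281.3, 10.1]
tool_rot: [3.102, -0.013, 1.43]
force: [0.1, 0.9, -0.5]
width: 5.7
gripper_force: 58.2
```

```bash
echo '[[0,0,1.5,0,0,0,0],[0,0,1.5,0,0,0,0],[0,0,1,0,0,0,0],[0,0,1,0,0,0,0],[0,0,0,0,0,0,0]]' | python3 -m creep | egrep 'clock|eef|rot|force|width'
```

```text
clock: 34.95
eef_pos: [413.9, 281.0, 4.2]
tool_rot: [3.104, -0.012, 1.43]
force: [0.3, -0.6, -0.7]
width: 5.1
gripper_force: 58.2
```

```bash
echo '[[0,0,0,0,0,0,9],[0,0,0,0,0,0,12],[0,0,0,0,0,0,16],[0,0,0,0,0,0,20],[0,0,0,0,0,0,20],[0,0,0,0,0,0,20],[0,0,-4,0,0,0,20],[0,0,-15,0,0,0,20],[0,0,-30,0,0,0,20],[0,0,-40,0,0,0,20],[0,0,-40,0,0,0,20],[0,0,0,0,0,0,20]]' | python3 -m creep | egrep 'clock|eef|rot|force|width'
python3 - <<'E'
from h import *
st=read_state(); im,d=cams.get_image('wrist'); P=cloud('wrist',st,d)
for q in models.mark_of('ring','wrist')[:2]: print(q,at_z('wrist',q['position'],3,st))
g=cv2.cvtColor(im,cv2.COLOR_BGR2GRAY).ravel(); C=np.array([437.8,270])
k=(np.hypot(*(P[:,:2]-C).T)<64)&(P[:,2]<14); q=P[k]
A=np.c_[q[:,:2],np.ones(len(q))]; fl=np.median(q[:,2]); print('floor',fl,np.percentile(q[:,2],[1,5,25,75,95,99]))
hi=q[(q[:,2]>fl+1)|(q[:,2]<fl-1)]; print(len(hi))
c=np.array([449,272])
rd=np.hypot(*(q[:,:2]-c).T)
for a in range(-180,180,30):
    an=np.degrees(np.arctan2(*(q[:,:2]-c).T[::-1])); s=[]
    for r0 in range(26,54,3):
        m=(abs(an-a)<8)&(abs(rd-r0)<1.5); s.append(round(float(np.median(q[m,2])),1) if m.sum()>2 else None)
    print(a,s)
E
```

```text
clock: 36.15
eef_pos: [411.3, 281.4, 137.6]
tool_rot: [3.098, -0.018, 1.431]
force: [1.0, 0.3, 0.5]
width: 20.3
gripper_force: 0.0
floor 4.489866707988824 [2.85219406 3.3457117  4.02786239 4.95300976 5.65237935 6.30316833]
2264
-180 [4.4, 4.6, 4.7, 4.6, 4.3, 4.6, 4.5, 4.6, 4.6, 4.2]
-150 [4.6, 4.8, 4.7, 4.6, 4.5, 4.4, 4.9, 4.5, 4.5, 4.6]
-120 [4.6, 4.6, 4.4, 4.7, 4.3, 4.4, 5.0, 4.6, 4.4, 4.2]
-90 [4.6, 4.5, 4.4, 4.4, 4.6, 4.4, 4.9, 4.4, 4.5, 4.5]
-60 [4.6, 4.4, 4.8, 4.4, 4.2, 4.8, 4.6, 4.5, 4.3, 4.5]
-30 [4.6, 4.5, 4.2, 4.4, 4.4, 4.7, 4.4, 4.4, 4.4, 4.4]
0 [4.3, 4.4, 4.2, 4.5, 4.5, 5.0, 4.5, 4.6, 4.2, 4.3]
30 [4.4, 4.4, 4.5, 4.5, 4.4, 4.5, 4.4, 4.2, 4.4, 4.3]
60 [4.2, 4.5, 4.8, 4.5, 4.7, 4.6, 4.7, 4.3, 4.4, 4.4]
90 [4.4, 4.6, 4.4, 4.5, 4.7, 4.6, 4.6, 4.4, 4.4, 4.4]
120 [4.7, 4.6, 4.5, 4.7, 4.5, 4.5, 4.4, 4.4, 4.4, 4.4]
150 [4.6, 4.4, 4.5, 4.5, 4.2, 4.4, 4.6, 4.4, 4.5, 4.3]
```

```bash
python3 ringlook.py | head -12
python3 - <<'E'
from h import *
for n in('scene','side','wrist'):
    st=read_state(); im,d=cams.get_image(n); cv2.imwrite(f'pics/end_{n}.png',im)
    for t in ('ring','end_a','dish','pick'):
        print(n,t,[(np.round(q['position']).tolist(),round(q['confidence'],2),np.round(at_z(n,q['position'],{'pick':70,'dish':0}.get(t,4),st)[:2]).tolist()) for q in models.mark_of(t,n)[:3]], [(np.round(q['extent']).tolist(),round(q['confidence'],2)) for q in models.search_frame(t,n)[:2]] if t=='ring' else '')
# top-down darkness profile over the dish from the wrist picture
xs=np.arange(365,512,7.); ys=np.arange(196,346,7.)
im=cv2.cvtColor(cv2.imread('pics/end_wrist.png'),cv2.COLOR_BGR2GRAY)
for x in xs:
    p=proj('wrist',np.c_[np.full(len(ys),x),ys,np.full(len(ys),7.)],st).astype(int)
    print(int(x),' '.join('%3d'%im[min(v,419),min(u,559)] if 0<=u<560 and 0<=v<420 else '  .' for u,v in p))
E
```

```text
1432 z range [-24.72794579 -16.27922596  -3.71081284]
 -25    .   .   .   .   .   .   .   .   .   .   . -17   .   .   .   .   .   .   .   .   .   .   .   .   .
 -20    .   .   .   .   .   .   .   .   .   .   . -17 -16   .   .   .   .   .   .   .   .   .   .   .   .
 -15    .   .   .   .   .   .   .   .   .   .   .   . -16   .   .   .   .   .   .   .   .   .   .   .   .
 -10    .   .   .   .   .   .   .   . -12 -14 -15 -14 -17   .   .   .   .   .   .   .   .   .   .   .   .
  10    .   .   .   .   .   .   .   . -15 -16 -15 -14 -16   .   .   .   .   .   .   .   .   .   .   .   .
  15    .   .   .   .   .   .   .   .   .   .   . -17 -17   .   .   .   .   .   .   .   .   .   .   .   .
  20    .   .   .   .   .   .   .   .   .   .   . -17   .   .   .   .   .   .   .   .   .   .   .   .   .
scene ring [([194.0, 193.0], 0.48, [449.0, 261.0])] [([353.0, 287.0, 371.0, 322.0], 0.42)]
scene end_a [([177.0, 190.0], 0.47, [419.0, 294.0]), ([177.0, 193.0], 0.39, [415.0, 285.0])] 
scene dish [([191.0, 191.0], 0.71, [447.0, 278.0]), ([178.0, 191.0], 0.56, [420.0, 295.0])] 
scene pick [([363.0, 315.0
[... 1806 characters left out ...]
 141 142 142 143 144 144 143 144  96  90 145 145 152 134
463  98  79  86 137 137 116  82 129 137 137 137 137 138 138 138 134  84 140 141 142 148 105
470 152  79  85 143 143 143  94  84 142 142 142 142 142 142 143  92  84 142 142 143 146 107
477 179  83  80  88 138 137 125 100  85 137 138 138 138 139 116  79 138 142 142 145 112 106
484 177 170  77  80 136 142 143 127  92  86  91 108  87  86 119 145 145 145 146 146 107 161
491 178 178 157  76  76 134 137 137 137 129 120 115 129 137 139 138 139 137 141 106 117 177
498 178 178 177 154  75  77 126 139 139 139 138 137 139 139 139 139 128 133 108 145 177 179
505 177 179 178 178 176  87  79  83 112 131 135 139 135 131 120 122 124 144 176 177 174 176
```

The ring shows as an even dark circle in the dish, centred at ≈ (449,272). It lies flat, about 11 mm from the dish's centre and well inside the rim. The pick is seated in its stand and the arm is clear, so I'm handing in.

```bash
python3 -c "
from cell import ctrl
print(ctrl.finish_job())"
```

```text
the job is handed in; nothing more can be done
None
```

I handed the job in at about 37 s: the ring was freed with the pick and lies flat in the dish, the pick is back upright in its stand, and the jar, timer and stirring bar were not touched; the hand-in gave no verdict.

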